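# Shelve the dried jars at the watchmaker's bench

## Robot

A 7-joint arm with a two-finger parallel gripper is mounted at the origin on the work surface. World frame = base frame: x ahead of the robot, y to its left, z up, the work surface at z = 0. Lengths are in m, angles in degrees, forces in N, time in s.
With the tool pointing down it reaches from about 0.425 to 0.875 m from the base axis. Payload 4.7 kg.
Tool frame: the origin (TCP) lies at the very end of the fingers, on their centre line; the grasp point (between the pads) lies 19 mm behind it (pinch_z is the distance from the TCP to the grasp point, in m); z points along the fingers, y is the direction in which the jaws open and shut (so a half turn about z gives the same grasp; the last joint's range is limited). The gripper opens to 87 mm and grips with 3 to 60 N. Pads are 19 mm wide; open, the fingers measure 117 mm over their backs; the gripper's body (75 mm by 190 mm) begins 51 mm behind the grasp point.
Start: joints at [73.344, 18.392, -4.016, 83.108, 1.295, 78.541, -3.26], TCP at [0.195, -0.62, 0.223] pointing down, gripper open.
Joint ranges: [-163.93, 163.93], [-17.29, 119.83], [-79.2, 71.16], [3.27, 140.29], [-89.18, 269.18], [5.43, 117.66], [-154.24, 154.24]. Speed limits (degrees/s): [147.25, 147.25, 180, 180, 180, 180, 180].

## Interface

Orientations are given as [roll, pitch, yaw] about the fixed x, y, z axes, in that order (R = Rz(yaw) Ry(pitch) Rx(roll)).
In Python, from cell import get_obs, read_camera, camera_params, sign_off, pinch_z gives the robot as it stands.
- The arm moves only by the shell command python3 -m handwheel 'ROWS' [FORCE]. ROWS is JSON, a list of rows, each a list of 5 numbers: the finger opening in m, from 0 to 0.087, then the shift along the tool's x, y, z in m, then the turn about the tool's z in rad. In form: [[jaw, tx, ty, tz, twist], ...]. A call has 1 to 20 rows; each row is the pose to reach, as a shift and turn from the pose commanded when the call began, along the tool's axes at that moment; what a row does not reach only later rows make up. A row lasts 1/10 s, in which the tool goes at most 50 mm and 8.59 degrees, less where a joint would pass 70% of its speed; a pose out of reach is approached as far as the arm can. A call with a gripper value outside its range is refused whole. The fingers move at their own pace and stop on an object; FORCE is the grip in N (left out, the last holds). Time passes only in rows, so rows that repeat a pose let the fingers close. It gives the time, the measured TCP pose, the force and the opening at its end, in the units of the state.
- get_obs(): the state, without advancing time (a new reading comes with each control period).
- read_camera(name): name is "side" or "top"; returns the picture (480x640x3 uint8, blue, green, red); there is no depth.
- camera_params(name): a dict with "camera_matrix" (3x3 intrinsics, pixels), "R" (3x3) and "t" (3): a world point X has camera coordinates R X + t. Camera axes: x right, y down, z forward; pixel columns grow to the right and rows downward; lengths in m; the calibration is good to about 2 mm. A picture is of the moment at which its call begins. camera_params takes no time and is no camera call.
- sign_off(): hands the job in, once; it reports no verdict.
The state is a dict: "time_s": time; "qpos": joint angles; "joint_velocities": joint speeds; "effort": joint torques, N m; "tool_pos": TCP position; "tool_rot": TCP orientation; "force": force on the tool from outside, world axes, zero at the start; "wrist_torque": the same for the moment, N m; "grip_width": finger opening in m.
Only numpy, scipy, OpenCV 4.12 (cv2) and the standard library are available. Lean on these libraries where they do the work, as an engineer would, in place of code of your own. Each camera call takes 0.05 s, during which the arm holds its last target.

## Task

Lift the lid off the grey drying box by its purple knob and lay it flat on the green mat, then take every jar, those in the box and those standing on the bench, and stand them upright on the two-step shelf: amber jars in one straight row along the white line of the upper (back) step, blue jars in one straight row along the white line of the lower (front) step, the jars of a row side by side with gaps of no more than 25 mm. When all the jars are up, put the lid back squarely on the empty box so that it is closed; do not disturb the other things on the bench.

Things in the scene. Friction and masses are not known exactly. Their poses are not given: they have to be found in the camera images.
- shelf: Fixed wooden two-step shelf, 180 mm deep (x), 256 mm wide (y). Origin: centre of its footprint; front (-x) faces the robot. Lower step: x -90 to 0 mm, top z = 30 mm, white line along y at x = -45 mm. Upper step: x 0 to 90 mm, top z = 70 mm, white line at x = 45 mm. Usable y -120 to 120 mm. Front lips (5 mm wide) and side panels (8 mm thick) stand 6 mm above each step.
- drybox: Fixed grey open-topped box, 206 mm (x) by 140 mm (y) outside, 84 mm high, walls and floor 5 mm thick. Origin at the centre of its underside, z up. Jars inside stand on its floor about 85 mm apart in x and 64 mm apart in y (two by two).
- mat: Fixed flat green bench mat, 280 mm (x) by 220 mm (y), 3 mm thick; origin at the centre of its underside.
- lid: Loose flat light-grey lid of the drying box, plate 224 mm (x) by 158 mm (y), 8 mm thick, 250 g; it rests plainly on the box's rim (origin at z = 84 mm of the box). Origin at the centre of the plate's underside, z up. In its middle stands a purple knob, 24 mm wide (x), 44 mm long (y), from 8 to 40 mm above the origin.
- amber1: Amber jar with a black cap: a closed cylindrical jar, 44 mm diameter, 70 mm tall, 120 g, straight-sided (body and cap flush); origin at the centre of its underside, z up. Starts in the drying box. May be absent.
- amber2: Amber jar with a black cap: a closed cylindrical jar, 44 mm diameter, 70 mm tall, 120 g, straight-sided (body and cap flush); origin at the centre of its underside, z up. Starts in the drying box. May be absent.
- amber3: Amber jar with a black cap: a closed cylindrical jar, 44 mm diameter, 70 mm tall, 120 g, straight-sided (body and cap flush); origin at the centre of its underside, z up. Starts on the bench beyond the mat. May be absent.
- blue1: Blue jar with a white cap: a closed cylindrical jar, 44 mm diameter, 70 mm tall, 120 g, straight-sided (body and cap flush); origin at the centre of its underside, z up. Starts in the drying box. May be absent.
- blue2: Blue jar with a white cap: a closed cylindrical jar, 44 mm diameter, 70 mm tall, 120 g, straight-sided (body and cap flush); origin at the centre of its underside, z up. Starts in the drying box. May be absent.
- blue3: Blue jar with a white cap: a closed cylindrical jar, 44 mm diameter, 70 mm tall, 120 g, straight-sided (body and cap flush); origin at the centre of its underside, z up. Starts on the bench beyond the mat. May be absent.
- loupe: Bystander: black eye loupe, 34 mm diameter, 34 mm high; origin under its centre.
- driver_stand: Bystander: black rubber stand with coloured screwdrivers, 84 mm diameter, 125 mm high; origin under its centre.
- pump_bottle: Bystander: square light-blue pump bottle with a steel top, 60 by 60 mm, 103 mm high; origin under its centre.
- parts_dish: Bystander: flat round white parts dish, 120 mm diameter, 16 mm high; origin under its centre.
- movement_holder: Bystander: round aluminium watch movement holder, 52 mm diameter, 28 mm high; origin under its centre.
- tweezers: Bystander: steel tweezers lying along their x, 120 by 9 mm, 5 mm high; origin under their centre.
Things that resemble listed ones, but are neither listed nor needed, are in the scene too. Leave any yellow look-alike of the amber3 alone.

How it is judged:
By the outcome, as a careful person would: the job done as asked, in the order asked, and still so for the second after the job is handed in, with the robot touching nothing.
Of amber1, amber2, amber3, blue1, blue2, blue3 only 5 to 6 are there at a start; the rules pass over those that are not, and their reading is None.
At some moment in a run one of lid may be knocked a few centimetres aside while the robot is not near it.
It also fails if it takes over 205 s, if anything falls off the work surface, if the arm or the gripper's body presses on something with over 40 N, if the wrist force passes 120 N, or if a joint passes its speed limit or range.

## Working session

There is one attempt and no reset: what is moved stays moved. The work goes in short steps, Python scripts to look and compute and a shell command to move; the robot and the scene stay as the last step left them, time stands still between calls to the robot, and variables do not carry over. Pictures are saved under pics/ and viewed, and the job is handed in when it is done.

```bash
mkdir -p pics; ls; python3 - <<'E'
from cell import *
import cv2
print(get_obs(),pinch_z)
for n in("side","top"):
    cv2.imwrite(f"pics/{n}0.png",read_camera(n)); print(camera_params(n))
E
```

```text
pics
{'time_s': 0.0, 'qpos': array([73.34210938, 18.44102372, -4.01623957, 83.17480097,  1.29589638,
       78.53891808, -3.26115524]), 'joint_velocities': array([-0.04741948,  0.0149593 ,  0.05728653, -0.02138194,  0.00620352,
        0.05815348,  0.083752  ]), 'effort': array([-2.56625881e-04, -4.91290569e+01, -4.04761825e-01, -3.12536860e+01,
       -6.42733625e-02,  4.35307575e-02,  1.66565633e-04]), 'tool_pos': array([ 0.19487931, -0.61952966,  0.22144022]), 'tool_rot': array([-1.79890551e+02,  6.27893859e-03,  1.74673398e+01]), 'force': array([ 0.39063466, -0.02629078, -0.4575247 ]), 'wrist_torque': array([ 0.02000694, -0.00334893, -0.04978632]), 'grip_width': 0.08723069689787914} 0.0187
{'camera_matrix': array([[591.77196311,   0.        , 321.25668183],
       [  0.        , 591.77196311, 247.70426219],
       [  0.        ,   0.        ,   1.        ]]), 'R': array([[ 0.90451634, -0.42631752,  0.0101766 ],
       [-0.31485915, -0.68374959, -0.65829341],
       [ 0.28760026,  0.59223295, -0.75269265]]), 't': array([-0.50835534,  0.23224736,  0.96137118])}
{'camera_matrix': array([[510.01530035,   0.        , 316.58981546],
       [  0.        , 510.01530035, 242.66459098],
       [  0.        ,   0.        ,   1.        ]]), 'R': array([[-0.01566314, -0.99986971, -0.00390124],
       [-0.98744742,  0.01608161, -0.15712727],
       [ 0.15716954,  0.00139117, -0.98757066]]), 't': array([-0.01282991,  0.55479376,  1.20754781])}
```

View pics/side0.png

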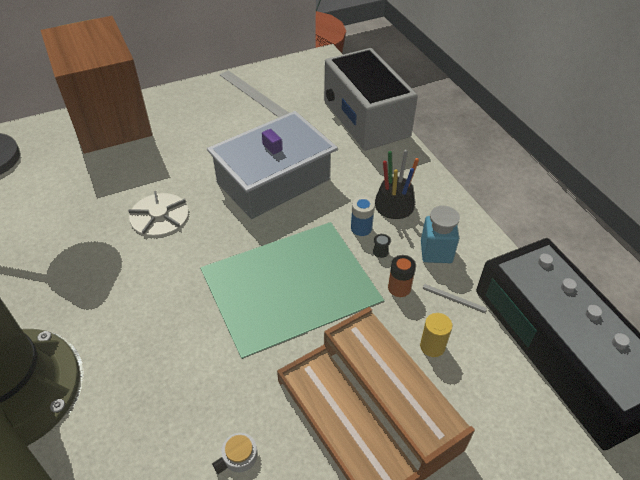

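View pics/top0.png

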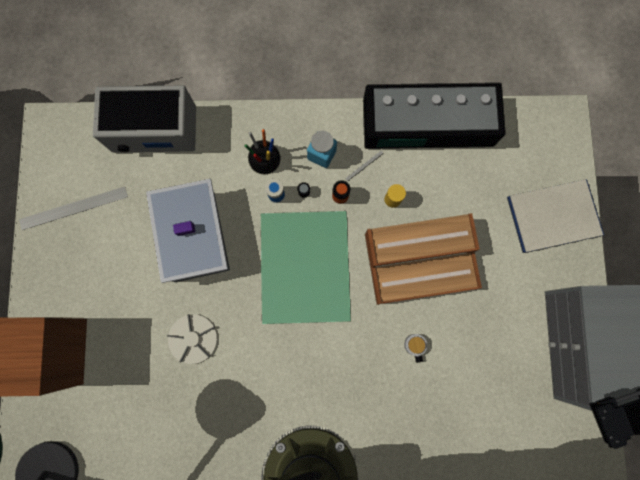

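The top view shows box and lid at px (187,230), with the knob at (184,228). The mat is at (305,267) and the shelf at (425,257). Blue3 is at (275,190), amber3 at (342,190), and the yellow decoy at (396,195). The loupe sits between the two jars at (304,190). The driver stand (264,155) and the pump (321,150) stand behind. Next I'll measure them.

```bash
cat > h.py <<'E'
import numpy as np, cv2
from cell import *
P={n:camera_params(n) for n in("side","top")}
def ray(n,u,v):
    p=P[n]; d=p["R"].T@np.linalg.inv(p["camera_matrix"])@np.array([u,v,1.]); c=-p["R"].T@p["t"]; return c,d/np.linalg.norm(d)
def onz(n,u,v,z):
    c,d=ray(n,u,v); return c+d*(z-c[2])/d[2]
def proj(n,X):
    p=P[n]; q=p["camera_matrix"]@(p["R"]@np.asarray(X,float)+p["t"]); return q[:2]/q[2]
def tri(a,b):
    A=[];B=[]
    for n,uv in(("side",a),("top",b)):
        c,d=ray(n,*uv); M=np.eye(3)-np.outer(d,d); A.append(M);B.append(M@c)
    return np.linalg.lstsq(np.vstack(A),np.hstack(B),rcond=None)[0]
def blobs(img,lo,hi,amin=15):
    h=cv2.cvtColor(img,cv2.COLOR_BGR2HSV); m=cv2.inRange(h,np.array(lo),np.array(hi))
    cs,_=cv2.findContours(m,cv2.RETR_EXTERNAL,cv2.CHAIN_APPROX_NONE)
    return [c for c in sorted(cs,key=cv2.contourArea,reverse=True) if cv2.contourArea(c)>amin]
def rect(n,c,z):
    pts=np.array([onz(n,*p,z)[:2] for p in c[:,0,:].astype(float)],np.float32)
    (x,y),(w,h),a=cv2.minAreaRect(pts*1000)
    return np.round([x,y,w,h,a],1)
def go(x,y,z,yaw,obs=None):
    """rows deltas to reach TCP world pose, tool down"""
    o=obs or get_obs(); p=o["tool_pos"]; w=np.radians(o["tool_rot"][2]); d=np.array([x,y,z])-p
    tx=np.array([np.cos(w),np.sin(w)]); ty=np.array([np.sin(w),-np.cos(w)])
    dy=(yaw-np.degrees(w)+90)%180-90
    print("t",round(o["time_s"],1),"pos",np.round(p,4),"rot",np.round(o["tool_rot"],1),"F",np.round(o["force"],1),"grip",round(o["grip_width"],4))
    print("tx ty tz twist: %.4f %.4f %.4f %.3f"%(d[:2]@tx,d[:2]@ty,-d[2],-np.radians(dy)))
E
python3 - <<'E'
from h import *
T=cv2.imread("pics/top0.png");S=cv2.imread("pics/side0.png")
for n,I in(("top",T),("side",S)):
    print(n)
    for nm,lo,hi,z in(("mat",(50,50,60),(90,255,255),.003),("purple",(125,80,30),(160,255,255),.124),("lid",(105,20,120),(130,70,255),.092),("orange",(3,150,80),(16,255,255),.07),("blue",(98,120,90),(115,255,255),.07)):
        for c in blobs(I,lo,hi)[:5]: print(nm,cv2.contourArea(c),np.round(c[:,0].mean(0)),rect(n,c,z))
a=cv2.resize(T[130:320,130:500],None,fx=2.1,fy=2.1,interpolation=cv2.INTER_CUBIC);cv2.imwrite("pics/t1.png",a)
a=cv2.resize(S[120:400,200:500],None,fx=2,fy=2,interpolation=cv2.INTER_CUBIC);cv2.imwrite("pics/s1.png",a)
E
```

```text
top
mat 9318.0 [305. 267.] [501.6   9.8 277.9 219.1   0.7]
purple 208.0 [184. 228.] [581.1 284.5  28.3  47.1  10.7]
lid 4721.5 [185. 231.] [584.  288.2 203.4 137.7  11.1]
orange 3084.5 [ 20. 356.] [295.9 672.9 175.9 103.    0.8]
orange 372.0 [413. 258.] [ 508.4 -279.7  175.8  261.4    7.6]
orange 77.5 [341. 188.] [683.3 -83.5  24.5  22.6  89. ]
orange 62.5 [476. 272.] [ 4.763e+02 -3.994e+02  8.120e+01  1.470e+01  3.000e-01]
blue 52.0 [274. 187.] [689.9  80.2  19.6  20.3  89.8]
side
mat 13683.5 [287. 289.] [501.    8.5 279.1 219.8   0.8]
mat 83.5 [390. 166.] [835.3 220.5 106.    6.9  60.3]
mat 15.5 [514. 304.] [ 853.9 -205.8   79.3    2.5   89.9]
purple 236.0 [270. 142.] [577.4 270.6  36.8  71.6   9.1]
lid 4023.5 [271. 148.] [583.9 288.7 204.  138.3  11.1]
orange 517.5 [327.  33.] [922.8 712.  179.9  75.4  65.1]
orange 107.5 [403. 264.] [683.6 -84.   24.6  24.3  24.5]
orange 19.0 [415. 163.] [844.9 142.4  33.2   5.9  45.5]
blue 67.0 [363. 203.] [689.5  81.   19.4  23.6  65.3]
```

View pics/t1.png

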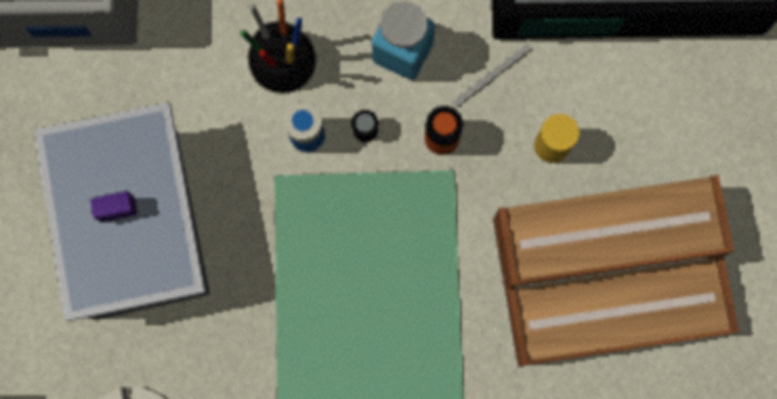

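View pics/s1.png

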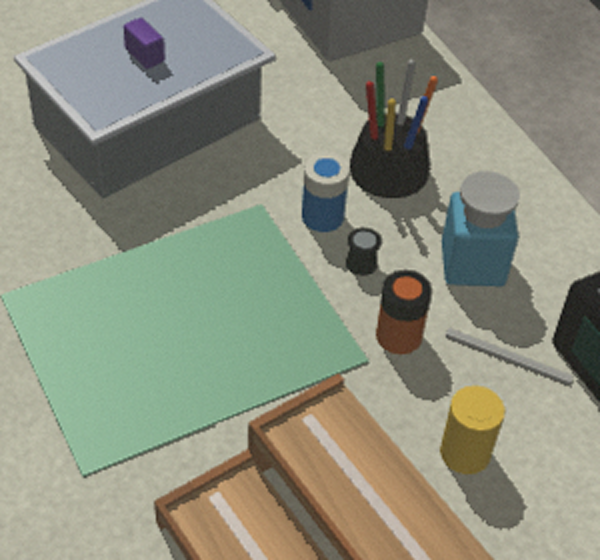

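```bash
python3 - <<'E'
from h import *
T=cv2.imread("pics/top0.png");S=cv2.imread("pics/side0.png")
for n,I,(x0,y0,x1,y1) in(("top",T,(372,222,474,296)),("side",S,(290,320,480,480))):
    h=cv2.cvtColor(I,cv2.COLOR_BGR2HSV); m=np.zeros(h.shape[:2],np.uint8)
    m[y0:y1,x0:x1]=cv2.inRange(h,(0,0,150),(180,55,255))[y0:y1,x0:x1]
    cs=[c for c in cv2.findContours(m,0,1)[0] if cv2.contourArea(c)>60]
    for c in cs:
        for z in(.03,.07): print(n,z,np.round(c[:,0].mean(0)),rect(n,c,z))
# lid outer incl rim: corners by convex approx
print([np.round(onz("top",*p,.092)[:2]*1000) for p in((148,191),(211,180),(227,269),(162,280))])
# pen tips tri, stand, pump
print("tips",tri((405,152),(265,131)),tri((390,153),(247,147)),tri((385,162),(251,137)))
for nm,s,t in(("pumptop",(445,215),(322,141)),):print(nm,tri(s,t))
print("stand base top",onz("top",264,157,.05))
for c in blobs(T,(90,80,60),(104,255,255)):print(np.round(c[:,0].mean(0)),rect("top",c,.07))
E
```

```text
top 0.03 [426. 278.] [ 465.7 -287.8    8.6  217.1    7.8]
top 0.07 [426. 278.] [ 462.2 -279.4    8.3  210.1    7.8]
top 0.03 [422. 239.] [ 561.4 -284.7    9.1  225.     7.8]
top 0.07 [422. 239.] [ 554.9 -276.3    8.8  217.8    7.8]
top 0.03 [389. 223.] [ 599.6 -206.7   92.5   12.7   89.1]
top 0.07 [389. 223.] [ 591.8 -200.8   89.5   12.3   89.1]
side 0.03 [306. 451.] [ 408.3 -296.7  115.8   68.4   66.8]
side 0.07 [306. 451.] [ 401.2 -312.2  110.3   65.2   66.8]
side 0.03 [347. 424.] [ 464.9 -287.6   10.2  217.5    7.8]
side 0.07 [347. 424.] [ 455.1 -303.5    9.7  207.3    7.8]
side 0.03 [398. 383.] [ 569.  -259.    10.7  230.4    7.9]
side 0.07 [398. 383.] [ 554.3 -276.3   10.2  219.5    7.9]
side 0.03 [450. 375.] [ 625.  -305.5  264.1  173.5   65.2]
side 0.07 [450. 375.] [ 607.7 -320.6  251.7  165.4   65.2]
side 0.03 [312. 338.] [ 485.7 -134.5  118.2   36.2    7.9]
side 0.07 [312. 338.] [ 474.9 -157.6  112.6   34.5    7.9]
[array([679., 381.]), array([704., 230.]), array([488., 189.]), array([465., 340.])]
tips [0.79135709 0.09592824 0.15575162] [0.77556912 0.13907419 0.12242469] [0.78684912 0.13714604 0.10447291]
pumptop [ 0.79316437 -0.03893214  0.10491332]
stand base top [0.77333483 0.1068481  0.05      ]
[322. 153.] [783.5 -34.3  61.2  71.8  66.2]
```

```bash
python3 - <<'E'
from h import *
go(.45,-.4,.25,50); go(.6,-.1,.27,90);go(.5835,.2875,.25,101)
E
```

```text
t 0.1 pos [ 0.1949 -0.6195  0.2215] rot [-179.9    0.    17.5] F [ 0.  -0.7  0.1] grip 0.0868
tx ty tz twist: 0.3092 -0.1328 -0.0285 -0.568
t 0.1 pos [ 0.1949 -0.6195  0.2215] rot [-179.9    0.    17.5] F [ 0.  -0.7  0.1] grip 0.0868
tx ty tz twist: 0.5424 -0.3740 -0.0485 -1.266
t 0.1 pos [ 0.1949 -0.6195  0.2215] rot [-179.9    0.    17.5] F [ 0.  -0.7  0.1] grip 0.0868
tx ty tz twist: 0.6430 -0.7486 -0.0285 -1.458
```

```bash
python3 -m handwheel '[[0.06,0.08,-0.035,-0.01,-0.14],[0.06,0.155,-0.066,-0.02,-0.28],[0.06,0.23,-0.1,-0.03,-0.42],[0.06,0.309,-0.133,-0.03,-0.56],[0.06,0.309,-0.133,-0.03,-0.56],[0.06,0.37,-0.19,-0.04,-0.7],[0.06,0.43,-0.25,-0.045,-0.84],[0.06,0.49,-0.315,-0.05,-0.98],[0.06,0.542,-0.374,-0.05,-1.1],[0.06,0.542,-0.374,-0.05,-1.15],[0.06,0.542,-0.374,-0.05,-1.2],[0.06,0.56,-0.42,-0.05,-1.25],[0.06,0.575,-0.46,-0.045,-1.3],[0.06,0.59,-0.51,-0.04,-1.35],[0.06,0.605,-0.56,-0.035,-1.4],[0.06,0.615,-0.61,-0.03,-1.45],[0.06,0.63,-0.66,-0.03,-1.458],[0.06,0.643,-0.7486,-0.03,-1.458],[0.06,0.643,-0.7486,-0.03,-1.458],[0.06,0.643,-0.7486,-0.03,-1.458]]'; python3 - <<'E'
from h import *
cv2.imwrite("pics/side1.png",read_camera("side"));cv2.imwrite("pics/top1.png",read_camera("top"))
go(.5835,.2875,.15,101)
E
```

```text
time_s: 2.1
tool_pos: [0.586, 0.2392, 0.2533]
tool_rot: [-180.0, 0.0, 101.0]
force: [1.0, -0.3, 0.3]
grip_width: 0.0597
t 2.2 pos [0.5822 0.248  0.2533] rot [-179.9   -0.4  101.8] F [-0.5 -0.  -0.4] grip 0.0599
tx ty tz twist: 0.0384 0.0094 0.1033 0.014
```

View pics/side1.png

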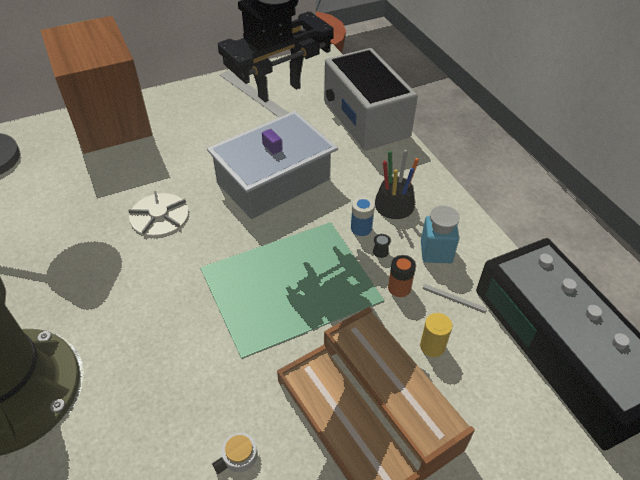

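The lid is still in place (knob at 272,140), with the gripper above it but short of the target. I'll let the arm settle, then re-measure.

```bash
python3 -m handwheel '[[0.06,0,0,0,0],[0.06,0,0,0,0]]'; python3 - <<'E'
from h import *
go(.5835,.2875,.15,101)
I=read_camera("side")
for c in blobs(I,(125,80,30),(160,255,255))[:1]: print(c[:,0].mean(0))
# expected knob pixel centre of top
print(proj("side",[.5835,.2875,.124]),proj("side",[.5835,.2875,.108]))
E
```

```text
time_s: 2.4
tool_pos: [0.5869, 0.2361, 0.2532]
tool_rot: [-180.0, 0.1, 100.9]
force: [0.4, -0.2, 0.1]
grip_width: 0.0601
t 2.4 pos [0.5869 0.2361 0.2532] rot [-1.800e+02  1.000e-01  1.009e+02] F [ 0.4 -0.2  0.1] grip 0.0601
tx ty tz twist: 0.0512 0.0064 0.1032 -0.002
[269.77011494 140.87356322]
[271.27285712 135.01406188] [271.68791168 141.24483424]
```

```bash
python3 -m handwheel '[[0.06,0.026,0.0032,0.02,0],[0.06,0.0512,0.0064,0.06,0],[0.06,0.0512,0.0064,0.1,0],[0.06,0.0512,0.0064,0.103,0],[0.06,0.0512,0.0064,0.103,0],[0.06,0.0512,0.0064,0.103,0]]'; python3 - <<'E'
from h import *
S=read_camera("side");cv2.imwrite("pics/s2.png",cv2.resize(S[60:240,180:400],None,fx=3,fy=3))
go(.5835,.2875,.096,101)
E
```

```text
time_s: 3.05
tool_pos: [0.5849, 0.2883, 0.1532]
tool_rot: [179.8, -0.0, 100.8]
force: [0.8, -0.2, 0.5]
grip_width: 0.0598
t 3.1 pos [0.5849 0.2887 0.1536] rot [179.8  -0.  100.9] F [-0.2  0.   0.5] grip 0.0603
tx ty tz twist: -0.0009 -0.0016 0.0576 -0.002
```

View pics/s2.png

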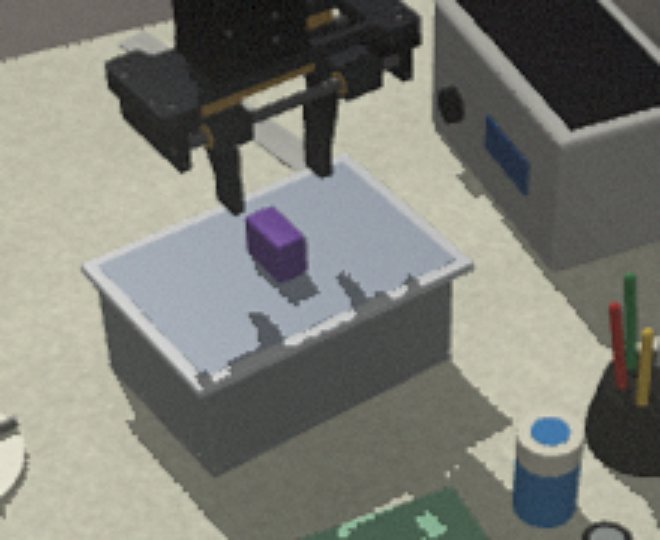

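The fingers straddle the knob. Descending and gripping.

```bash
python3 -m handwheel '[[0.06,-0.001,-0.0016,0.02,0],[0.06,-0.001,-0.0016,0.04,0],[0.06,-0.001,-0.0016,0.057,0],[0.06,-0.001,-0.0016,0.057,0],[0.06,-0.001,-0.0016,0.057,0],[0.015,-0.001,-0.0016,0.057,0],[0.015,-0.001,-0.0016,0.057,0],[0.015,-0.001,-0.0016,0.057,0],[0.015,-0.001,-0.0016,0.057,0],[0.015,-0.001,-0.0016,0.057,0],[0.015,-0.001,-0.0016,0.057,0]]' 30; python3 -m handwheel '[[0.015,0,0,-0.01,0],[0.015,0,0,-0.025,0],[0.015,0,0,-0.045,0],[0.015,0,0,-0.07,0],[0.015,0,0,-0.09,0],[0.015,0,0,-0.1,0],[0.015,0,0,-0.1,0]]'; python3 - <<'E'
from h import *
cv2.imwrite("pics/side3.png",read_camera("side"));cv2.imwrite("pics/top3.png",read_camera("top"))
go(.501,.009,.2,91)
E
```

```text
time_s: 4.2
tool_pos: [0.5816, 0.2879, 0.0938]
tool_rot: [-180.0, 0.0, 101.0]
force: [0.6, -0.5, -0.1]
grip_width: 0.0241
time_s: 4.9
tool_pos: [0.5824, 0.2886, 0.1961]
tool_rot: [179.8, -0.0, 101.0]
force: [0.2, -0.1, -4.1]
grip_width: 0.0236
t 5.0 pos [0.5813 0.2877 0.1933] rot [-180.    0.  101.] F [-0.7 -0.3 -3.5] grip 0.0236
tx ty tz twist: -0.2582 -0.1320 -0.0067 0.175
```

View pics/side3.png

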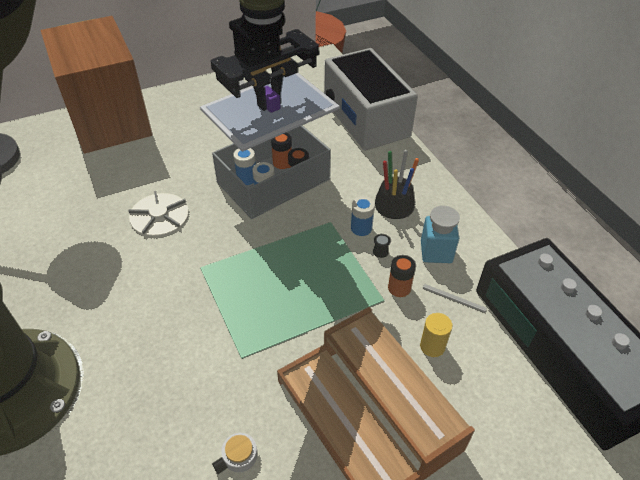

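Lid lifted; all four jars are in the box. Carrying the lid to the mat.

```bash
python3 -m handwheel '[[0.015,-0.013,-0.0065,-0.002,0.01],[0.015,-0.04,-0.02,-0.005,0.03],[0.015,-0.07,-0.036,-0.006,0.05],[0.015,-0.1,-0.051,-0.006,0.07],[0.015,-0.13,-0.066,-0.006,0.09],[0.015,-0.16,-0.082,-0.006,0.11],[0.015,-0.19,-0.097,-0.006,0.13],[0.015,-0.22,-0.1125,-0.006,0.15],[0.015,-0.24,-0.123,-0.006,0.165],[0.015,-0.253,-0.129,-0.006,0.175],[0.015,-0.258,-0.132,-0.006,0.175],[0.015,-0.258,-0.132,-0.006,0.175],[0.015,-0.258,-0.132,0.01,0.175],[0.015,-0.258,-0.132,0.04,0.175],[0.015,-0.258,-0.132,0.08,0.175],[0.015,-0.258,-0.132,0.12,0.175],[0.015,-0.258,-0.132,0.14,0.175],[0.015,-0.258,-0.132,0.15,0.175],[0.015,-0.258,-0.132,0.15,0.175]]'; python3 - <<'E'
from h import *
go(.501,.009,.0135,91)
E
```

```text
time_s: 6.9
tool_pos: [0.5006, 0.0109, 0.0428]
tool_rot: [-179.9, -0.1, 91.1]
force: [-0.4, -1.2, -2.9]
grip_width: 0.0236
t 6.9 pos [0.5006 0.0109 0.0428] rot [-1.799e+02 -1.000e-01  9.110e+01] F [-0.4 -1.2 -2.9] grip 0.0236
tx ty tz twist: -0.0019 0.0004 0.0293 0.002
```

```bash
python3 -m handwheel '[[0.015,-0.002,0,0.01,0],[0.015,-0.002,0,0.018,0],[0.015,-0.002,0,0.024,0],[0.015,-0.002,0,0.028,0],[0.015,-0.002,0,0.029,0],[0.015,-0.002,0,0.029,0]]'; python3 - <<'E'
from h import *
go(.501,.009,.0125,91)
E
```

```text
time_s: 7.5
tool_pos: [0.5013, 0.0074, 0.0148]
tool_rot: [-180.0, 0.0, 91.0]
force: [-0.4, -0.2, -2.6]
grip_width: 0.0239
t 7.5 pos [0.5013 0.0074 0.0148] rot [-180.    0.   91.] F [-0.4 -0.2 -2.6] grip 0.0239
tx ty tz twist: 0.0016 -0.0003 0.0023 -0.001
```

```bash
python3 -m handwheel '[[0.015,0,0,0.002,0],[0.015,0,0,0.002,0],[0.05,0,0,0.002,0],[0.05,0,0,0.002,0],[0.05,0,0,0.002,0],[0.05,0,0,-0.02,0],[0.05,0,0,-0.06,0],[0.06,0,0,-0.1,0],[0.06,0,0,-0.15,0],[0.06,0,0,-0.2,0],[0.06,0,0,-0.2,0]]'; python3 - <<'E'
from h import *
cv2.imwrite("pics/side4.png",read_camera("side"));cv2.imwrite("pics/top4.png",read_camera("top"))
go(.501,.009,.2,91)
E
```

```text
time_s: 8.6
tool_pos: [0.5057, 0.008, 0.2224]
tool_rot: [179.2, 0.1, 91.0]
force: [0.2, -0.0, -0.9]
grip_width: 0.0596
t 8.7 pos [0.5022 0.0075 0.2163] rot [1.798e+02 1.000e-01 9.100e+01] F [-0.9 -0.2 -1.1] grip 0.0603
tx ty tz twist: 0.0016 -0.0011 0.0163 -0.000
```

View pics/side4.png

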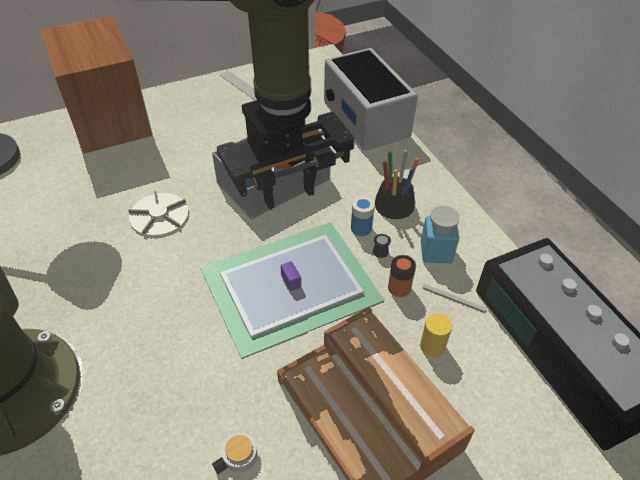

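View pics/top4.png

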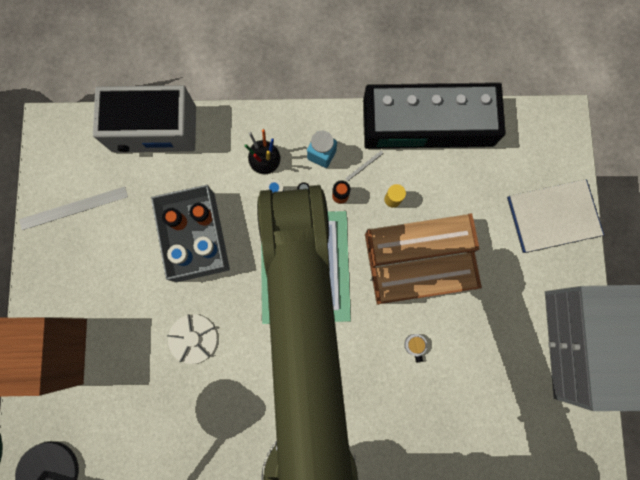

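The lid lies well inside the mat. In the top view the box holds two ambers at (172,217) and (200,212) and two blues at (177,254) and (203,245). Measuring them and the box rim now.

```bash
python3 - <<'E'
from h import *
T=cv2.imread("pics/top4.png");S=cv2.imread("pics/side4.png")
R=T[175:290,140:240]
for nm,lo,hi in(("amb",(3,140,70),(16,255,255)),("blue",(98,120,90),(115,255,255))):
    for c in blobs(R,lo,hi,20):
        c=c+np.array([140,175]); x,y,w,h,a=cv2.boundingRect(c)[:4]+(0,); (cx,cy),_,_=cv2.minAreaRect(c.astype(np.float32)); print(nm,cv2.contourArea(c),(cx,cy),np.round(onz("top",cx,cy,.075)[:2],4))
cv2.imwrite("pics/t4b.png",cv2.resize(R,None,fx=5,fy=5,interpolation=cv2.INTER_CUBIC))
E
```

```text
amb 93.0 (170.50001525878906, 216.00003051757812) [0.6205 0.3299]
amb 93.0 (197.5, 211.0) [0.6318 0.265 ]
blue 54.0 (202.0, 245.0) [0.5484 0.2524]
blue 52.5 (176.0, 253.0) [0.53   0.3142]
```

View pics/t4b.png

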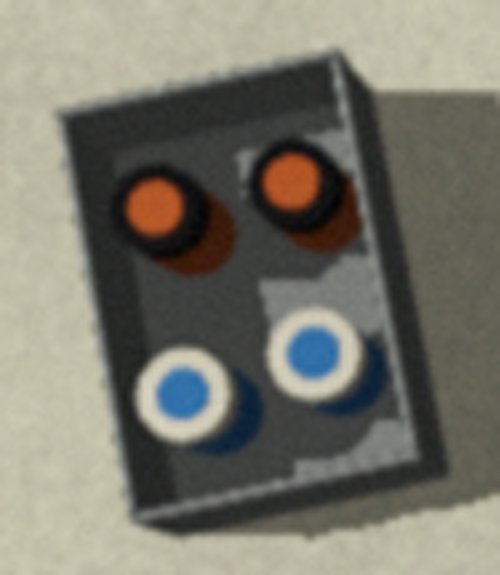

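```bash
python3 - <<'E'
from h import *
go(.530,.3142,.15,101)
E
```

```text
t 8.7 pos [0.5022 0.0075 0.2163] rot [1.798e+02 1.000e-01 9.100e+01] F [-0.9 -0.2 -1.1] grip 0.0603
tx ty tz twist: 0.3062 0.0330 0.0663 -0.175
```

```bash
python3 -m handwheel '[[0.056,0.03,0.0033,0,-0.03],[0.056,0.08,0.009,0,-0.06],[0.056,0.13,0.014,0,-0.1],[0.056,0.18,0.019,0,-0.13],[0.056,0.22,0.024,0,-0.15],[0.056,0.26,0.028,0.01,-0.175],[0.056,0.29,0.031,0.03,-0.175],[0.056,0.306,0.033,0.05,-0.175],[0.056,0.306,0.033,0.066,-0.175],[0.056,0.306,0.033,0.066,-0.175],[0.056,0.306,0.033,0.066,-0.175],[0.056,0.306,0.033,0.066,-0.175]]'; python3 - <<'E'
from h import *
S=read_camera("side");cv2.imwrite("pics/s5.png",cv2.resize(S[60:240,180:400],None,fx=3,fy=3))
go(.530,.3142,.033,101)
E
```

```text
time_s: 9.9
tool_pos: [0.53, 0.3128, 0.1496]
tool_rot: [179.9, 0.0, 100.9]
force: [-0.1, -0.7, 0.7]
grip_width: 0.056
t 9.9 pos [0.5301 0.313  0.1499] rot [179.9   0.  100.9] F [-0.6 -0.3  1. ] grip 0.0561
tx ty tz twist: 0.0012 0.0001 0.1169 -0.002
```

View pics/s5.png

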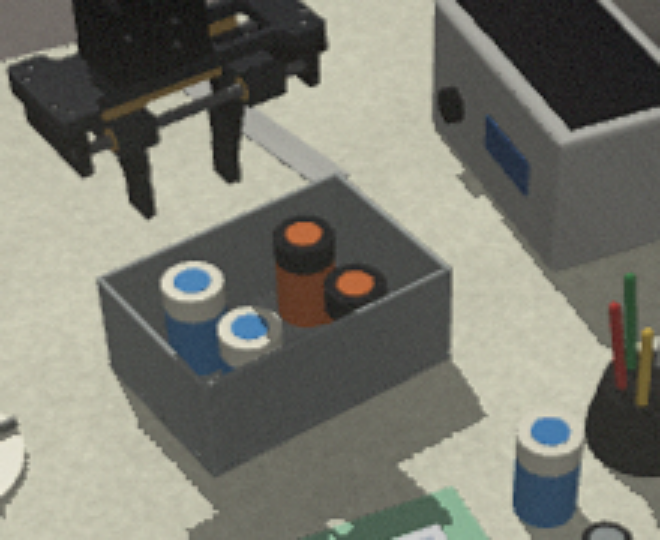

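```bash
python3 - <<'E'
from h import *
for u,v in((193,280),(249,326),(303,234),(355,283)): print(np.round(onz("side",u/3+180-.3,v/3+60-.3,.075),4))
E
```

```text
[0.5299 0.3144 0.075 ]
[0.5478 0.2529 0.075 ]
[0.6197 0.3296 0.075 ]
[0.6318 0.2643 0.075 ]
```

Both views agree to 1 mm. Descend, grip, lift.

```bash
python3 -m handwheel '[[0.056,0.001,0,0.03,0],[0.056,0.001,0,0.06,0],[0.056,0.001,0,0.09,0],[0.056,0.001,0,0.11,0],[0.056,0.001,0,0.117,0],[0.056,0.001,0,0.117,0],[0.03,0.001,0,0.117,0],[0.03,0.001,0,0.117,0],[0.03,0.001,0,0.117,0],[0.03,0.001,0,0.117,0],[0.03,0.001,0,0.117,0],[0.03,0.001,0,0.107,0],[0.03,0.001,0,0.08,0],[0.03,0.001,0,0.04,0],[0.03,0.001,0,0,0],[0.03,0.001,0,-0.04,0],[0.03,0.001,0,-0.06,0],[0.03,0.001,0,-0.06,0]]' 20; python3 - <<'E'
from h import *
go(.55,0.0,.22,80); go(.4731,-.3452,.16,52.7)
E
```

```text
time_s: 11.75
tool_pos: [0.5303, 0.3165, 0.213]
tool_rot: [179.6, -0.1, 101.0]
force: [-0.3, 0.7, -1.1]
grip_width: 0.0437
t 11.8 pos [0.5303 0.3165 0.213 ] rot [ 1.796e+02 -1.000e-01  1.010e+02] F [-0.3  0.7 -1.1] grip 0.0437
tx ty tz twist: -0.3144 -0.0411 -0.0070 0.367
t 11.8 pos [0.5303 0.3165 0.213 ] rot [ 1.796e+02 -1.000e-01  1.010e+02] F [-0.3  0.7 -1.1] grip 0.0437
tx ty tz twist: -0.6386 -0.1825 0.0530 0.843
```

```bash
python3 -m handwheel '[[0.03,-0.02,-0.003,0,0.02],[0.03,-0.06,-0.008,-0.005,0.07],[0.03,-0.1,-0.013,-0.007,0.12],[0.03,-0.14,-0.018,-0.007,0.17],[0.03,-0.18,-0.024,-0.007,0.22],[0.03,-0.22,-0.029,-0.007,0.27],[0.03,-0.26,-0.034,-0.007,0.31],[0.03,-0.3,-0.039,-0.007,0.35],[0.03,-0.34,-0.052,-0.007,0.4],[0.03,-0.38,-0.068,-0.007,0.46],[0.03,-0.42,-0.086,-0.007,0.52],[0.03,-0.46,-0.103,-0.007,0.58],[0.03,-0.5,-0.121,0,0.64],[0.03,-0.54,-0.139,0.01,0.7],[0.03,-0.58,-0.157,0.02,0.76],[0.03,-0.61,-0.17,0.035,0.81],[0.03,-0.63,-0.179,0.045,0.84],[0.03,-0.6386,-0.1825,0.053,0.843],[0.03,-0.6386,-0.1825,0.053,0.843],[0.03,-0.6386,-0.1825,0.053,0.843]]'; python3 - <<'E'
from h import *
S=read_camera("side");cv2.imwrite("pics/s6.png",S)
go(.4731,-.3452,.059,52.7)
E
```

```text
time_s: 13.75
tool_pos: [0.4727, -0.3445, 0.1559]
tool_rot: [-180.0, -0.1, 52.9]
force: [0.3, 0.5, -0.7]
grip_width: 0.0437
t 13.8 pos [ 0.4731 -0.3444  0.1564] rot [ 1.80e+02 -1.00e-01  5.29e+01] F [ 0.6  0.9 -1.1] grip 0.0434
tx ty tz twist: -0.0006 0.0005 0.0974 0.004
```

View pics/s6.png

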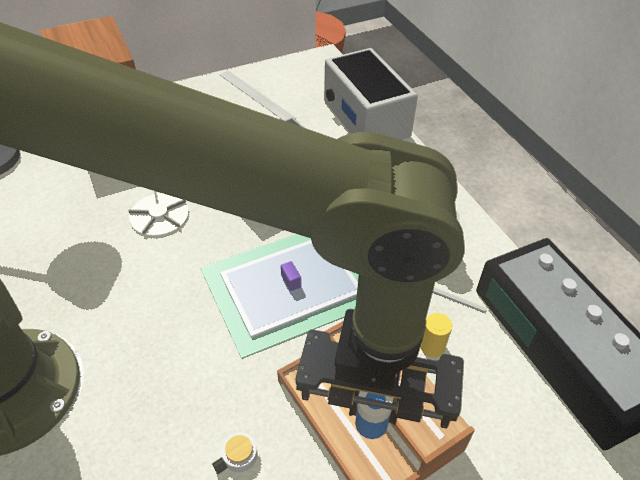

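Jar held upright above the lower step. Lowering it.

```bash
python3 -m handwheel '[[0.03,0,0,0.03,0],[0.03,-0.001,0,0.06,0],[0.03,-0.001,0,0.08,0.004],[0.03,-0.001,0,0.09,0.004],[0.03,-0.001,0,0.093,0.004],[0.03,-0.001,0,0.093,0.004],[0.03,-0.001,0,0.093,0.004]]'; python3 - <<'E'
from h import *
go(.4731,-.3452,.059,52.7)
E
```

```text
time_s: 14.5
tool_pos: [0.4721, -0.3478, 0.0643]
tool_rot: [179.9, 0.0, 52.5]
force: [0.5, -1.2, -1.0]
grip_width: 0.0435
t 14.5 pos [ 0.4721 -0.3478  0.0643] rot [179.9   0.   52.5] F [ 0.5 -1.2 -1. ] grip 0.0435
tx ty tz twist: 0.0027 -0.0008 0.0053 -0.003
```

```bash
python3 -m handwheel '[[0.03,0.0015,0,0.003,0],[0.03,0.0015,0,0.0055,0],[0.03,0.0015,0,0.0055,0],[0.03,0.0015,0,0.0055,0]]'; python3 - <<'E'
from h import *
go(.4731,-.3452,.059,52.7)
E
```

```text
time_s: 14.9
tool_pos: [0.4726, -0.3464, 0.0583]
tool_rot: [179.9, -0.0, 52.5]
force: [-0.3, 0.5, 4.2]
grip_width: 0.0435
t 14.9 pos [ 0.4726 -0.3464  0.0583] rot [179.9  -0.   52.5] F [-0.3  0.5  4.2] grip 0.0435
tx ty tz twist: 0.0013 -0.0004 -0.0007 -0.004
```

Contact is made, so release and rise.

```bash
python3 -m handwheel '[[0.054,0,0,0,0],[0.054,0,0,0,0],[0.054,0,0,0,0],[0.054,0,0,-0.02,0],[0.054,0,0,-0.06,0],[0.054,0,0,-0.1,0],[0.056,0,0,-0.14,0],[0.056,0,0,-0.16,0],[0.056,0,0,-0.16,0]]'; python3 - <<'E'
from h import *
S=read_camera("side");cv2.imwrite("pics/s7.png",S)
go(.57,0.0,.22,75); go(.548,.2526,.15,101)
E
```

```text
time_s: 15.8
tool_pos: [0.4736, -0.3475, 0.2211]
tool_rot: [179.6, 0.0, 52.5]
force: [-0.0, 0.5, 0.2]
grip_width: 0.0561
t 15.8 pos [ 0.4725 -0.3468  0.2186] rot [179.8   0.   52.5] F [ 0.1 -0.5 -1.3] grip 0.056
tx ty tz twist: 0.3344 -0.1340 -0.0014 -0.393
t 15.8 pos [ 0.4725 -0.3468  0.2186] rot [179.8   0.   52.5] F [ 0.1 -0.5 -1.3] grip 0.056
tx ty tz twist: 0.5213 -0.3053 0.0686 -0.847
```

View pics/s7.png

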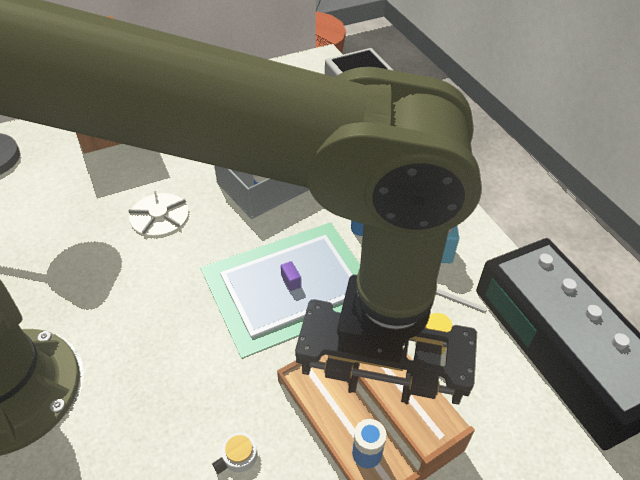

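Blue1 stands on the lower line (disc at 370,434). Next, blue2.

```bash
python3 -m handwheel '[[0.056,0.03,-0.012,0,-0.03],[0.056,0.075,-0.03,0,-0.09],[0.056,0.12,-0.048,0,-0.15],[0.056,0.165,-0.066,0,-0.21],[0.056,0.21,-0.084,0,-0.27],[0.056,0.255,-0.102,0,-0.33],[0.056,0.3,-0.12,0,-0.38],[0.056,0.334,-0.138,0,-0.43],[0.056,0.37,-0.168,0,-0.5],[0.056,0.405,-0.199,0,-0.58],[0.056,0.44,-0.231,0,-0.66],[0.056,0.475,-0.263,0.015,-0.74],[0.056,0.505,-0.29,0.035,-0.81],[0.056,0.52,-0.304,0.055,-0.847],[0.056,0.5213,-0.3053,0.0686,-0.847],[0.056,0.5213,-0.3053,0.0686,-0.847],[0.056,0.5213,-0.3053,0.0686,-0.847],[0.056,0.5213,-0.3053,0.0686,-0.847]]'; python3 - <<'E'
from h import *
go(.548,.2526,.033,101)
E
```

```text
time_s: 17.65
tool_pos: [0.5484, 0.2514, 0.1494]
tool_rot: [179.9, 0.0, 100.8]
force: [0.4, -0.3, 0.3]
grip_width: 0.0561
t 17.6 pos [0.5484 0.2514 0.1494] rot [179.9   0.  100.8] F [ 0.4 -0.3  0.3] grip 0.0561
tx ty tz twist: 0.0013 -0.0002 0.1164 -0.003
```

```bash
python3 -m handwheel '[[0.056,0.001,0,0.03,0],[0.056,0.001,0,0.06,0],[0.056,0.001,0,0.09,0],[0.056,0.001,0,0.11,0],[0.056,0.001,0,0.116,0],[0.056,0.001,0,0.116,0],[0.03,0.001,0,0.116,0],[0.03,0.001,0,0.116,0],[0.03,0.001,0,0.116,0],[0.03,0.001,0,0.116,0],[0.03,0.001,0,0.116,0],[0.03,0.001,0,0.107,0],[0.03,0.001,0,0.08,0],[0.03,0.001,0,0.04,0],[0.03,0.001,0,0,0],[0.03,0.001,0,-0.04,0],[0.03,0.001,0,-0.06,0],[0.03,0.001,0,-0.06,0],[0.03,0.001,0,-0.06,0]]' 20; python3 - <<'E'
from h import *
go(.56,0.0,.22,80); go(.4653,-.2877,.16,52.7)
E
```

```text
time_s: 19.55
tool_pos: [0.5469, 0.2538, 0.2083]
tool_rot: [-180.0, 0.0, 101.0]
force: [0.2, 0.0, -2.0]
grip_width: 0.0439
t 19.6 pos [0.5469 0.2538 0.2083] rot [-180.    0.  101.] F [ 0.2  0.  -2. ] grip 0.0439
tx ty tz twist: -0.2516 -0.0356 -0.0117 0.367
t 19.6 pos [0.5469 0.2538 0.2083] rot [-180.    0.  101.] F [ 0.2  0.  -2. ] grip 0.0439
tx ty tz twist: -0.5160 -0.1835 0.0483 0.843
```

```bash
python3 -m handwheel '[[0.03,-0.02,-0.003,0,0.03],[0.03,-0.06,-0.008,-0.005,0.08],[0.03,-0.1,-0.014,-0.01,0.14],[0.03,-0.14,-0.02,-0.012,0.2],[0.03,-0.18,-0.025,-0.012,0.26],[0.03,-0.22,-0.031,-0.012,0.32],[0.03,-0.2516,-0.0356,-0.012,0.37],[0.03,-0.285,-0.054,-0.012,0.43],[0.03,-0.32,-0.074,-0.012,0.49],[0.03,-0.355,-0.093,-0.012,0.55],[0.03,-0.39,-0.113,-0.01,0.61],[0.03,-0.425,-0.133,0,0.67],[0.03,-0.455,-0.149,0.01,0.73],[0.03,-0.48,-0.163,0.025,0.79],[0.03,-0.5,-0.175,0.035,0.83],[0.03,-0.516,-0.1835,0.045,0.843],[0.03,-0.516,-0.1835,0.045,0.843],[0.03,-0.516,-0.1835,0.045,0.843],[0.03,-0.516,-0.1835,0.045,0.843]]'; python3 - <<'E'
from h import *
go(.4653,-.2877,.064,52.7)
E
```

```text
time_s: 21.45
tool_pos: [0.467, -0.2857, 0.1644]
tool_rot: [179.9, -0.1, 52.9]
force: [0.1, -0.1, -1.4]
grip_width: 0.0437
t 21.4 pos [ 0.467  -0.2857  0.1644] rot [ 1.799e+02 -1.000e-01  5.290e+01] F [ 0.1 -0.1 -1.4] grip 0.0437
tx ty tz twist: -0.0026 -0.0001 0.1004 0.003
```

```bash
python3 -m handwheel '[[0.03,0,0,0.03,0],[0.03,-0.0025,0,0.06,0],[0.03,-0.0025,0,0.08,0.003],[0.03,-0.0025,0,0.095,0.003],[0.03,-0.0025,0,0.1,0.003],[0.03,-0.0025,0,0.1,0.003],[0.03,-0.0025,0,0.1,0.003]]'; python3 - <<'E'
from h import *
go(.4653,-.2877,.059,52.7)
E
```

```text
time_s: 22.15
tool_pos: [0.465, -0.2897, 0.065]
tool_rot: [179.9, -0.0, 52.6]
force: [0.6, -0.7, -0.9]
grip_width: 0.0437
t 22.1 pos [ 0.465  -0.2897  0.065 ] rot [179.9  -0.   52.6] F [ 0.6 -0.7 -0.9] grip 0.0437
tx ty tz twist: 0.0017 -0.0010 0.0060 -0.002
```

```bash
python3 -m handwheel '[[0.03,0.0015,0,0.003,0],[0.03,0.0015,0,0.006,0],[0.03,0.0015,0,0.0065,0],[0.03,0.0015,0,0.0065,0]]'; python3 -m handwheel '[[0.054,0,0,0,0],[0.054,0,0,0,0],[0.054,0,0,0,0],[0.054,0,0,-0.02,0],[0.054,0,0,-0.06,0],[0.054,0,0,-0.1,0],[0.056,0,0,-0.14,0],[0.056,0,0,-0.16,0],[0.056,0,0,-0.16,0],[0.056,0,0,-0.16,0]]'; python3 - <<'E'
from h import *
S=read_camera("side");cv2.imwrite("pics/s8.png",S)
go(.6,-.05,.25,35); go(.6897,.0807,.22,18)
E
```

```text
time_s: 22.55
tool_pos: [0.4659, -0.2885, 0.059]
tool_rot: [179.9, 0.0, 52.5]
force: [-1.8, 1.1, 7.2]
grip_width: 0.0431
time_s: 23.55
tool_pos: [0.4647, -0.2883, 0.2167]
tool_rot: [-180.0, 0.0, 52.5]
force: [-0.9, -0.3, -1.2]
grip_width: 0.0561
t 23.6 pos [ 0.4641 -0.288   0.2158] rot [-179.9    0.    52.5] F [-0.1 -0.6  0.1] grip 0.0561
tx ty tz twist: 0.2715 -0.0370 -0.0342 0.306
t 23.6 pos [ 0.4641 -0.288   0.2158] rot [-179.9    0.    52.5] F [-0.1 -0.6  0.1] grip 0.0561
tx ty tz twist: 0.4298 -0.0453 -0.0042 0.603
```

View pics/s8.png

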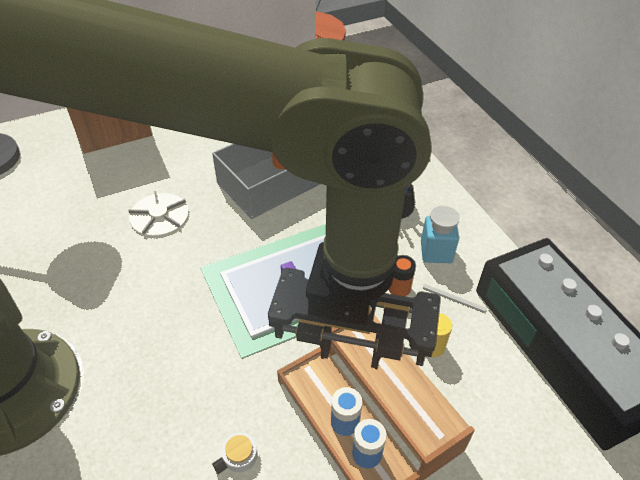

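Both blues are lined up on the line. Next is blue3, with the jaws turned so the gripper body clears the driver stand.

```bash
python3 -m handwheel '[[0.06,0.03,-0.004,-0.005,0.03],[0.06,0.075,-0.01,-0.012,0.09],[0.06,0.12,-0.016,-0.02,0.15],[0.06,0.165,-0.022,-0.028,0.21],[0.06,0.21,-0.029,-0.034,0.27],[0.06,0.25,-0.035,-0.034,0.33],[0.06,0.29,-0.038,-0.034,0.39],[0.06,0.33,-0.04,-0.03,0.45],[0.06,0.37,-0.042,-0.02,0.52],[0.06,0.405,-0.044,-0.01,0.58],[0.06,0.425,-0.045,-0.004,0.603],[0.06,0.43,-0.0453,-0.004,0.603],[0.06,0.43,-0.0453,0.03,0.603],[0.06,0.43,-0.0453,0.07,0.603],[0.06,0.43,-0.0453,0.096,0.603],[0.06,0.43,-0.0453,0.096,0.603],[0.06,0.43,-0.0453,0.096,0.603],[0.06,0.43,-0.0453,0.096,0.603]]'; python3 - <<'E'
from h import *
S=read_camera("side");cv2.imwrite("pics/s9.png",cv2.resize(S[80:340,260:540],None,fx=2.2,fy=2.2))
go(.6897,.0807,.043,18)
E
```

```text
time_s: 25.4
tool_pos: [0.6917, 0.0804, 0.1234]
tool_rot: [180.0, -0.2, 18.0]
force: [0.4, 0.5, 0.2]
grip_width: 0.0603
t 25.4 pos [0.6919 0.0805 0.1237] rot [180.   -0.2  18. ] F [ 0.4 -0.4 -0.2] grip 0.06
tx ty tz twist: -0.0020 -0.0008 0.0807 -0.001
```

View pics/s9.png

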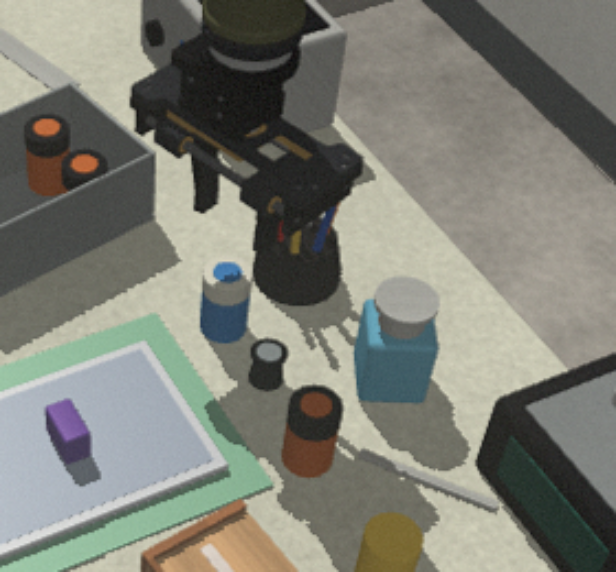

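```bash
python3 -m handwheel '[[0.06,-0.002,-0.001,0.02,0],[0.06,-0.002,-0.001,0.04,0],[0.06,-0.002,-0.001,0.06,0],[0.06,-0.002,-0.001,0.075,0],[0.06,-0.002,-0.001,0.081,0],[0.06,-0.002,-0.001,0.081,0],[0.06,-0.002,-0.001,0.081,0]]' ; python3 - <<'E'
from h import *
S=read_camera("side");cv2.imwrite("pics/s10.png",cv2.resize(S[80:340,260:540],None,fx=2.2,fy=2.2))
go(.6897,.0807,.043,18)
E
```

```text
time_s: 26.15
tool_pos: [0.6891, 0.0811, 0.0414]
tool_rot: [180.0, -0.1, 18.0]
force: [-1.3, -0.6, -0.5]
grip_width: 0.0598
t 26.2 pos [0.6892 0.0811 0.0416] rot [ 1.8e+02 -1.0e-01  1.8e+01] F [ 0.2 -0.4  1.3] grip 0.0601
tx ty tz twist: 0.0003 0.0005 -0.0014 -0.000
```

View pics/s10.png

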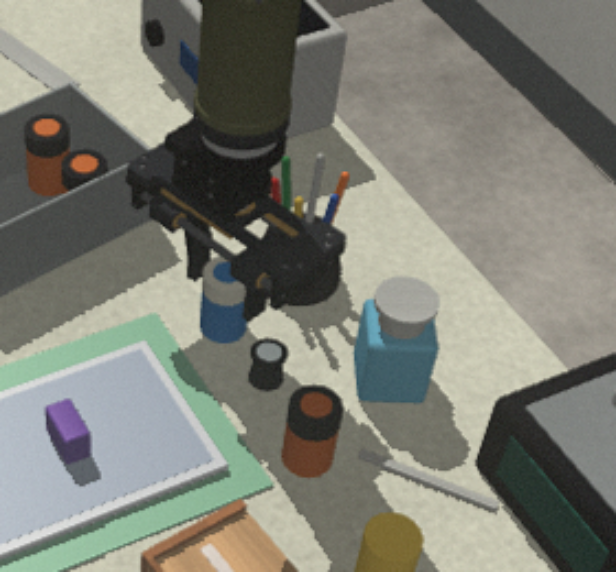

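```bash
python3 -m handwheel '[[0.03,0,0,0,0],[0.03,0,0,0,0],[0.03,0,0,0,0],[0.03,0,0,0,0],[0.03,0,0,0,0],[0.03,0,0,-0.01,0],[0.03,0,0,-0.03,0],[0.03,0,0,-0.07,0],[0.03,0,0,-0.11,0],[0.03,0,0,-0.15,0],[0.03,0,0,-0.18,0],[0.03,0,0,-0.19,0],[0.03,0,0,-0.19,0]]' 20; python3 - <<'E'
from h import *
S=read_camera("side");cv2.imwrite("pics/s11.png",cv2.resize(S[80:340,260:540],None,fx=2.2,fy=2.2))
go(.6,-.05,.23,30);go(.4575,-.2302,.18,52.7)
E
```

```text
time_s: 27.5
tool_pos: [0.6889, 0.0813, 0.2317]
tool_rot: [180.0, -0.1, 18.0]
force: [0.5, 1.4, -1.0]
grip_width: 0.0437
t 27.6 pos [0.688  0.0809 0.2295] rot [180.   0.  18.] F [-1.2 -0.  -2. ] grip 0.0436
tx ty tz twist: -0.1241 0.0974 -0.0005 -0.210
t 27.6 pos [0.688  0.0809 0.2295] rot [180.   0.  18.] F [-1.2 -0.  -2. ] grip 0.0436
tx ty tz twist: -0.3153 0.2247 0.0495 -0.606
```

View pics/s11.png

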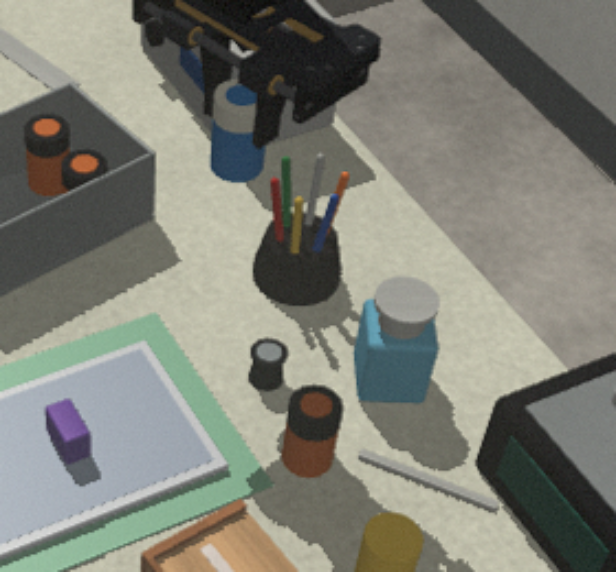

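```bash
python3 -m handwheel '[[0.03,-0.015,0.011,0,-0.03],[0.03,-0.045,0.034,0,-0.08],[0.03,-0.08,0.06,0,-0.14],[0.03,-0.11,0.085,0,-0.2],[0.03,-0.14,0.108,0,-0.26],[0.03,-0.175,0.131,0.0,-0.32],[0.03,-0.21,0.154,0.005,-0.38],[0.03,-0.245,0.178,0.01,-0.45],[0.03,-0.275,0.198,0.02,-0.52],[0.03,-0.3,0.214,0.035,-0.58],[0.03,-0.312,0.222,0.045,-0.606],[0.03,-0.3153,0.2247,0.0495,-0.606],[0.03,-0.3153,0.2247,0.0495,-0.606],[0.03,-0.3153,0.2247,0.0495,-0.606],[0.03,-0.3153,0.2247,0.0495,-0.606]]'; python3 - <<'E'
from h import *
go(.4575,-.2302,.077,52.7)
E
```

```text
time_s: 29.05
tool_pos: [0.4589, -0.2289, 0.1811]
tool_rot: [180.0, -0.0, 52.8]
force: [0.1, -0.7, -0.8]
grip_width: 0.0434
t 29.1 pos [ 0.4589 -0.2289  0.1811] rot [180.   -0.   52.8] F [ 0.1 -0.7 -0.8] grip 0.0434
tx ty tz twist: -0.0018 -0.0003 0.1041 0.002
```

```bash
python3 -m handwheel '[[0.03,0,0,0.03,0],[0.03,-0.0015,0,0.06,0],[0.03,-0.0015,0,0.085,0.002],[0.03,-0.0015,0,0.1,0.002],[0.03,-0.0015,0,0.104,0.002],[0.03,-0.0015,0,0.104,0.002],[0.03,-0.0015,0,0.104,0.002]]'; python3 - <<'E'
from h import *
go(.4575,-.2302,.072,52.7)
E
```

```text
time_s: 29.75
tool_pos: [0.458, -0.2317, 0.078]
tool_rot: [179.9, -0.0, 52.6]
force: [-0.0, -0.3, -0.7]
grip_width: 0.0439
t 29.8 pos [ 0.458  -0.2317  0.078 ] rot [179.9  -0.   52.6] F [-0.  -0.3 -0.7] grip 0.0439
tx ty tz twist: 0.0008 -0.0013 0.0060 -0.002
```

```bash
python3 -m handwheel '[[0.03,0.001,0,0.003,0],[0.03,0.001,0,0.006,0],[0.03,0.001,0,0.0065,0],[0.03,0.001,0,0.0065,0],[0.03,0.001,0,0.0065,0]]'; python3 - <<'E'
from h import *
go(.4575,-.2302,.072,52.7)
E
```

```text
time_s: 30.25
tool_pos: [0.4577, -0.2307, 0.0706]
tool_rot: [180.0, -0.0, 52.6]
force: [0.4, 0.8, 1.9]
grip_width: 0.0437
t 30.2 pos [ 0.4577 -0.2307  0.0706] rot [180.   -0.   52.6] F [0.4 0.8 1.9] grip 0.0437
tx ty tz twist: 0.0003 -0.0005 -0.0014 -0.002
```

Touching. Release and rise, then check blue row and move on to amber3.

```bash
python3 -m handwheel '[[0.054,0,0,0.001,0],[0.054,0,0,0.001,0],[0.054,0,0,0.001,0],[0.054,0,0,-0.02,0],[0.054,0,0,-0.06,0],[0.054,0,0,-0.1,0],[0.06,0,0,-0.14,0],[0.06,0,0,-0.15,0],[0.06,0,0,-0.15,0],[0.06,0,0,-0.15,0]]'; python3 - <<'E'
from h import *
S=read_camera("side");cv2.imwrite("pics/s12.png",S)
for c in blobs(S,(98,120,90),(115,255,255),20): 
    m=cv2.moments(c);u,v=m["m10"]/m["m00"],m["m01"]/m["m00"]; X=onz("side",u,v,.1)[:2]; d=X-np.array([.4653,-.2877]);a=np.radians(7.7)
    print(round(u),round(v),np.round(X,4),"off line/along mm",np.round(1000*np.array([d@[np.cos(a),np.sin(a)],d@[-np.sin(a),np.cos(a)]]),1))
go(.55,-.15,.25,35);go(.6836,-.0838,.22,25)
E
```

```text
time_s: 31.25
tool_pos: [0.4567, -0.2303, 0.2189]
tool_rot: [-179.9, 0.0, 52.6]
force: [-0.7, 0.0, 0.2]
grip_width: 0.0597
346 401 [ 0.4638 -0.2906] off line/along mm [-1.8 -2.6]
325 368 [ 0.4578 -0.2302] off line/along mm [ 0.3 58. ]
368 433 [ 0.4688 -0.3465] off line/along mm [ -4.4 -58.8]
408 180 [0.7835 0.0755] off line/along mm [364.  317.3]
t 31.3 pos [ 0.4564 -0.2302  0.2183] rot [-179.8    0.    52.6] F [-0.1 -0.2 -0.7] grip 0.0598
tx ty tz twist: 0.1206 0.0256 -0.0317 0.307
t 31.3 pos [ 0.4564 -0.2302  0.2183] rot [-179.8    0.    52.6] F [-0.1 -0.2 -0.7] grip 0.0598
tx ty tz twist: 0.2543 0.0915 -0.0017 0.481
```

View pics/s12.png

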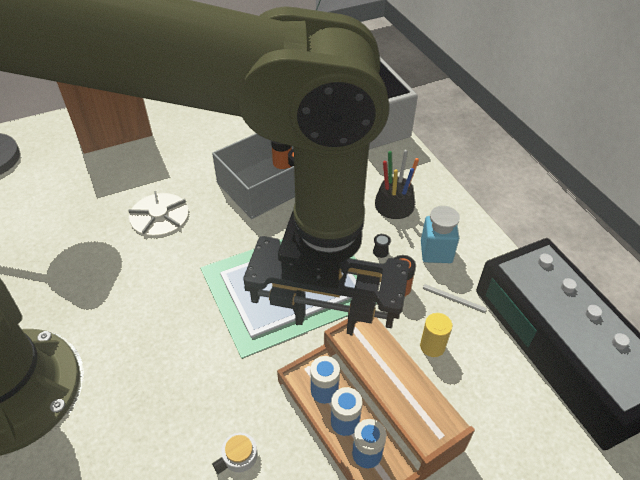

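```bash
python3 - <<'E'
from h import *
for f in("pics/s7.png","pics/s8.png","pics/s12.png"):
  for c in blobs(cv2.imread(f),(98,120,60),(115,255,255),20): 
    (u,v),r,_=cv2.fitEllipse(c); X=onz("side",u,v,.1)[:2]; d=X-np.array([.4653,-.2877]);a=np.radians(7.7)
    print(f,round(u),round(v),"off/along mm",np.round(1000*np.array([d@[np.cos(a),np.sin(a)],d@[-np.sin(a),np.cos(a)]]),1))
E
python3 -m handwheel '[[0.06,0.03,0.006,-0.008,0.05],[0.06,0.075,0.016,-0.02,0.14],[0.06,0.12,0.026,-0.03,0.24],[0.06,0.16,0.045,-0.03,0.33],[0.06,0.2,0.065,-0.02,0.42],[0.06,0.235,0.082,-0.01,0.481],[0.06,0.2543,0.0915,-0.002,0.481],[0.06,0.2543,0.0915,0.03,0.481],[0.06,0.2543,0.0915,0.07,0.481],[0.06,0.2543,0.0915,0.098,0.481],[0.06,0.2543,0.0915,0.098,0.481],[0.06,0.2543,0.0915,0.098,0.481],[0.06,0.2543,0.0915,0.098,0.481]]'; python3 - <<'E'
from h import *
S=read_camera("side");cv2.imwrite("pics/s13.png",cv2.resize(S[80:340,260:540],None,fx=2.2,fy=2.2))
go(.6836,-.0838,.043,25)
E
```

```text
pics/s7.png 370 433 off/along mm [ -2.2 -60.3]
pics/s7.png 357 228 off/along mm [206.3 266.5]
pics/s8.png 370 433 off/along mm [ -2.2 -60.3]
pics/s8.png 346 401 off/along mm [-1.8 -2.6]
pics/s12.png 346 401 off/along mm [-1.8 -2.6]
pics/s12.png 325 368 off/along mm [ 0.3 57.9]
pics/s12.png 368 433 off/along mm [ -4.2 -59. ]
pics/s12.png 408 180 off/along mm [364.4 317.9]
time_s: 32.6
tool_pos: [0.6857, -0.084, 0.1239]
tool_rot: [179.9, -0.1, 25.0]
force: [-0.2, -0.6, 0.3]
grip_width: 0.0601
t 32.6 pos [ 0.6859 -0.0841  0.1243] rot [179.9  -0.2  25. ] F [-0.5  0.6  0.5] grip 0.0601
tx ty tz twist: -0.0020 -0.0012 0.0813 0.000
```

View pics/s13.png

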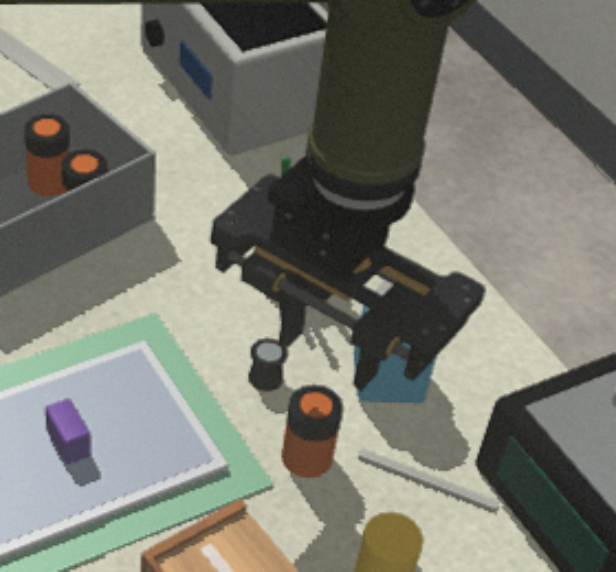

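```bash
python3 -m handwheel '[[0.06,-0.002,-0.001,0.02,0],[0.06,-0.002,-0.001,0.04,0],[0.06,-0.002,-0.001,0.06,0],[0.06,-0.002,-0.001,0.075,0],[0.06,-0.002,-0.001,0.08,0],[0.06,-0.002,-0.001,0.08,0],[0.06,-0.002,-0.001,0.08,0]]' ; python3 - <<'E'
from h import *
S=read_camera("side");cv2.imwrite("pics/s14.png",cv2.resize(S[80:340,260:540],None,fx=2.2,fy=2.2))
go(.6836,-.0838,.043,25)
E
```

```text
time_s: 33.35
tool_pos: [0.6833, -0.0841, 0.0435]
tool_rot: [179.9, -0.1, 25.0]
force: [0.4, 0.1, 0.9]
grip_width: 0.0602
t 33.4 pos [ 0.6834 -0.0841  0.0437] rot [ 1.799e+02 -1.000e-01  2.500e+01] F [ 0.1 -0.5  0.7] grip 0.0602
tx ty tz twist: 0.0003 -0.0002 0.0007 0.000
```

View pics/s14.png

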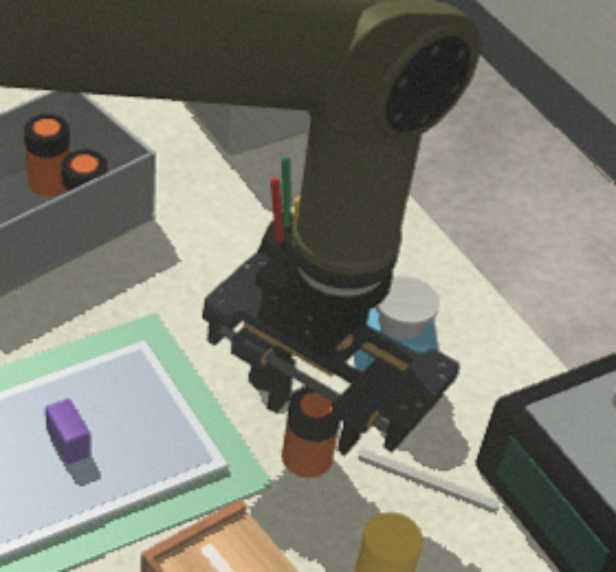

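```bash
python3 -m handwheel '[[0.03,0,0,0,0],[0.03,0,0,0,0],[0.03,0,0,0,0],[0.03,0,0,0,0],[0.03,0,0,0,0],[0.03,0,0,-0.01,0],[0.03,0,0,-0.03,0],[0.03,0,0,-0.07,0],[0.03,0,0,-0.11,0],[0.03,0,0,-0.15,0],[0.03,0,0,-0.18,0],[0.03,0,0,-0.19,0],[0.03,0,0,-0.19,0],[0.03,0,0,-0.19,0]]' 20; python3 - <<'E'
from h import *
S=read_camera("side");cv2.imwrite("pics/s15.png",cv2.resize(S[80:340,260:540],None,fx=2.2,fy=2.2))
go(.5624,-.3338,.2,52.7)
E
```

```text
time_s: 34.8
tool_pos: [0.6814, -0.0842, 0.2301]
tool_rot: [-179.9, 0.2, 25.0]
force: [-0.0, 0.4, -2.3]
grip_width: 0.0437
t 34.9 pos [ 0.6812 -0.0842  0.2294] rot [-179.9    0.2   25. ] F [ 0.6  0.3 -2.7] grip 0.0436
tx ty tz twist: -0.2132 0.1759 0.0294 -0.483
```

View pics/s15.png

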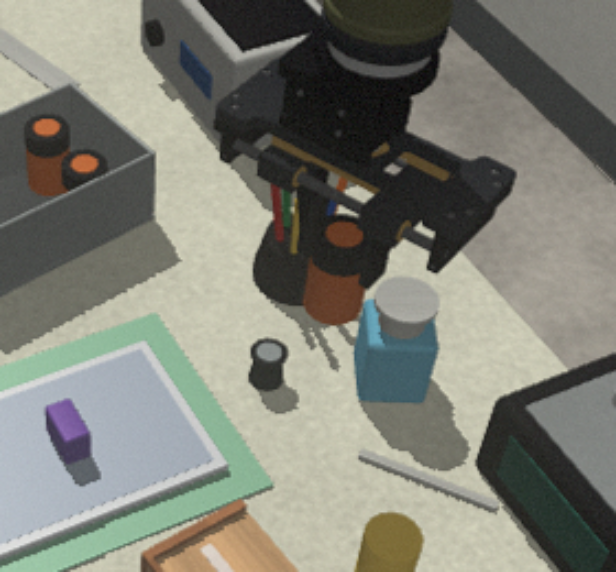

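Amber3 is held and nothing nearby moved. Taking it to the upper step.

```bash
python3 -m handwheel '[[0.03,-0.015,0.012,0,-0.03],[0.03,-0.045,0.037,0,-0.1],[0.03,-0.075,0.062,0,-0.17],[0.03,-0.105,0.087,0,-0.24],[0.03,-0.135,0.111,0,-0.31],[0.03,-0.165,0.136,0,-0.38],[0.03,-0.19,0.157,0.01,-0.45],[0.03,-0.207,0.171,0.02,-0.483],[0.03,-0.2132,0.1759,0.0294,-0.483],[0.03,-0.2132,0.1759,0.0294,-0.483],[0.03,-0.2132,0.1759,0.0294,-0.483],[0.03,-0.2132,0.1759,0.0294,-0.483]]'; python3 - <<'E'
from h import *
go(.5624,-.3338,.118,52.7)
E
```

```text
time_s: 36.05
tool_pos: [0.5651, -0.3312, 0.2033]
tool_rot: [180.0, -0.1, 52.9]
force: [0.2, 0.2, -1.3]
grip_width: 0.0432
t 36.0 pos [ 0.5651 -0.3312  0.2033] rot [ 1.80e+02 -1.00e-01  5.29e+01] F [ 0.2  0.2 -1.3] grip 0.0432
tx ty tz twist: -0.0037 -0.0006 0.0853 0.003
```

```bash
python3 -m handwheel '[[0.03,0,0,0.02,0],[0.03,-0.0025,0,0.045,0],[0.03,-0.0025,0,0.068,0.003],[0.03,-0.0025,0,0.082,0.003],[0.03,-0.0025,0,0.085,0.003],[0.03,-0.0025,0,0.085,0.003],[0.03,-0.0025,0,0.085,0.003]]'; python3 - <<'E'
from h import *
go(.5624,-.3338,.113,52.7)
E
```

```text
time_s: 36.75
tool_pos: [0.5632, -0.3357, 0.1194]
tool_rot: [179.9, -0.0, 52.6]
force: [-0.4, -0.3, -1.2]
grip_width: 0.0435
t 36.8 pos [ 0.5632 -0.3357  0.1194] rot [179.9  -0.   52.6] F [-0.4 -0.3 -1.2] grip 0.0435
tx ty tz twist: 0.0010 -0.0018 0.0064 -0.002
```

```bash
python3 -m handwheel '[[0.03,0.001,-0.001,0.003,0],[0.03,0.001,-0.001,0.006,0],[0.03,0.001,-0.001,0.007,0],[0.03,0.001,-0.001,0.007,0],[0.03,0.001,-0.001,0.007,0]]'; python3 - <<'E'
from h import *
go(.5624,-.3338,.113,52.7)
E
```

```text
time_s: 37.25
tool_pos: [0.5627, -0.3344, 0.1125]
tool_rot: [179.9, -0.0, 52.5]
force: [-1.0, -0.2, 5.4]
grip_width: 0.0436
t 37.2 pos [ 0.5627 -0.3344  0.1125] rot [179.9  -0.   52.5] F [-1.  -0.2  5.4] grip 0.0436
tx ty tz twist: 0.0003 -0.0006 -0.0005 -0.003
```

```bash
python3 -m handwheel '[[0.054,0,0,0,0],[0.054,0,0,0,0],[0.054,0,0,0,0],[0.054,0,0,-0.02,0],[0.054,0,0,-0.06,0],[0.054,0,0,-0.1,0],[0.056,0,0,-0.12,0],[0.056,0,0,-0.12,0],[0.056,0,0,-0.12,0]]'; python3 - <<'E'
from h import *
S=read_camera("side");cv2.imwrite("pics/s16.png",S)
go(.6,-.1,.23,75);go(.6318,.2647,.15,101)
E
```

```text
time_s: 38.15
tool_pos: [0.5618, -0.3343, 0.2304]
tool_rot: [-180.0, 0.0, 52.5]
force: [-0.9, 0.8, -0.1]
grip_width: 0.0559
t 38.2 pos [ 0.5613 -0.3341  0.2293] rot [-179.9    0.    52.5] F [-0.2 -0.9 -1.2] grip 0.0557
tx ty tz twist: 0.2094 -0.1117 -0.0007 -0.392
t 38.2 pos [ 0.5613 -0.3341  0.2293] rot [-179.9    0.    52.5] F [-0.2 -0.9 -1.2] grip 0.0557
tx ty tz twist: 0.5181 -0.3083 0.0793 -0.846
```

View pics/s16.png

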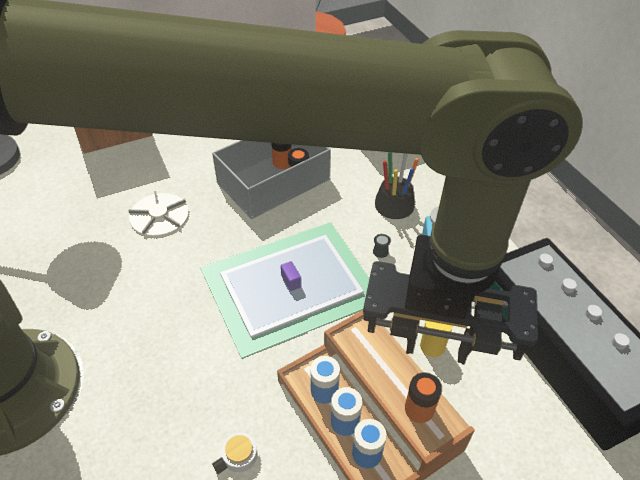

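Amber3 stands on the upper line. On to amber2 in the box.

```bash
python3 -m handwheel '[[0.056,0.03,-0.016,0,-0.04],[0.056,0.07,-0.037,0,-0.11],[0.056,0.11,-0.059,0,-0.18],[0.056,0.15,-0.08,0,-0.25],[0.056,0.19,-0.101,0,-0.32],[0.056,0.23,-0.125,0,-0.39],[0.056,0.27,-0.15,0,-0.46],[0.056,0.31,-0.176,0,-0.53],[0.056,0.35,-0.201,0,-0.59],[0.056,0.39,-0.227,0,-0.65],[0.056,0.43,-0.252,0.005,-0.71],[0.056,0.465,-0.275,0.02,-0.77],[0.056,0.495,-0.294,0.04,-0.82],[0.056,0.51,-0.303,0.06,-0.846],[0.056,0.5181,-0.3083,0.0793,-0.846],[0.056,0.5181,-0.3083,0.0793,-0.846],[0.056,0.5181,-0.3083,0.0793,-0.846],[0.056,0.5181,-0.3083,0.0793,-0.846]]'; python3 - <<'E'
from h import *
go(.6318,.2647,.033,101)
E
```

```text
time_s: 40.0
tool_pos: [0.6336, 0.2626, 0.1524]
tool_rot: [179.9, 0.1, 100.8]
force: [-0.1, 0.5, 0.1]
grip_width: 0.056
t 40.0 pos [0.6336 0.2626 0.1524] rot [1.799e+02 1.000e-01 1.008e+02] F [-0.1  0.5  0.1] grip 0.056
tx ty tz twist: 0.0024 -0.0014 0.1194 -0.003
```

```bash
python3 -m handwheel '[[0.056,0.001,-0.001,0.03,0],[0.056,0.001,-0.001,0.06,0],[0.056,0.001,-0.001,0.09,0],[0.056,0.001,-0.001,0.11,0],[0.056,0.001,-0.001,0.118,0],[0.056,0.001,-0.001,0.118,0],[0.03,0.001,-0.001,0.118,0],[0.03,0.001,-0.001,0.118,0],[0.03,0.001,-0.001,0.118,0],[0.03,0.001,-0.001,0.118,0],[0.03,0.001,-0.001,0.118,0],[0.03,0.001,-0.001,0.107,0],[0.03,0.001,-0.001,0.08,0],[0.03,0.001,-0.001,0.04,0],[0.03,0.001,-0.001,0,0],[0.03,0.001,-0.001,-0.04,0],[0.03,0.001,-0.001,-0.075,0],[0.03,0.001,-0.001,-0.08,0],[0.03,0.001,-0.001,-0.08,0]]' 20; python3 - <<'E'
from h import *
go(.61,0.0,.23,80); go(.5546,-.2763,.19,52.7)
E
```

```text
time_s: 41.9
tool_pos: [0.6317, 0.2658, 0.2332]
tool_rot: [179.8, -0.0, 101.0]
force: [-1.0, -0.9, -2.6]
grip_width: 0.0438
t 41.9 pos [0.6317 0.2658 0.2332] rot [179.8  -0.  101. ] F [-1.  -0.9 -2.6] grip 0.0438
tx ty tz twist: -0.2568 -0.0721 0.0032 0.367
t 41.9 pos [0.6317 0.2658 0.2332] rot [179.8  -0.  101. ] F [-1.  -0.9 -2.6] grip 0.0438
tx ty tz twist: -0.5174 -0.1792 0.0432 0.843
```

```bash
python3 -m handwheel '[[0.03,-0.02,-0.006,0,0.03],[0.03,-0.06,-0.017,0,0.08],[0.03,-0.1,-0.028,0,0.14],[0.03,-0.14,-0.04,0,0.2],[0.03,-0.18,-0.051,0,0.26],[0.03,-0.22,-0.062,0,0.32],[0.03,-0.2568,-0.073,0,0.37],[0.03,-0.29,-0.086,0,0.43],[0.03,-0.325,-0.1,0,0.49],[0.03,-0.36,-0.115,0,0.55],[0.03,-0.395,-0.129,0,0.61],[0.03,-0.43,-0.143,0,0.67],[0.03,-0.46,-0.156,0.01,0.73],[0.03,-0.485,-0.166,0.02,0.79],[0.03,-0.505,-0.174,0.035,0.83],[0.03,-0.5174,-0.1792,0.0432,0.843],[0.03,-0.5174,-0.1792,0.0432,0.843],[0.03,-0.5174,-0.1792,0.0432,0.843],[0.03,-0.5174,-0.1792,0.0432,0.843]]'; python3 - <<'E'
from h import *
go(.5546,-.2763,.104,52.7)
E
```

```text
time_s: 43.8
tool_pos: [0.5554, -0.2746, 0.1891]
tool_rot: [180.0, -0.1, 52.9]
force: [0.5, 0.2, -0.2]
grip_width: 0.0439
t 43.8 pos [ 0.5554 -0.2746  0.1891] rot [ 1.80e+02 -1.00e-01  5.29e+01] F [ 0.5  0.2 -0.2] grip 0.0439
tx ty tz twist: -0.0019 0.0004 0.0851 0.004
```

```bash
python3 -m handwheel '[[0.03,0,0,0.02,0],[0.03,-0.001,0,0.045,0],[0.03,-0.001,0,0.068,0.003],[0.03,-0.001,0,0.082,0.003],[0.03,-0.001,0,0.085,0.003],[0.03,-0.001,0,0.085,0.003],[0.03,-0.001,0,0.085,0.003]]'; python3 - <<'E'
from h import *
go(.5546,-.2763,.0985,52.7)
E
```

```text
time_s: 44.5
tool_pos: [0.5546, -0.2776, 0.1048]
tool_rot: [179.9, -0.0, 52.6]
force: [-0.4, 0.2, -0.4]
grip_width: 0.0435
t 44.5 pos [ 0.5546 -0.2776  0.1048] rot [179.9  -0.   52.6] F [-0.4  0.2 -0.4] grip 0.0435
tx ty tz twist: 0.0011 -0.0008 0.0063 -0.002
```

```bash
python3 -m handwheel '[[0.03,0.001,0,0.003,0],[0.03,0.001,0,0.006,0],[0.03,0.001,0,0.007,0],[0.03,0.001,0,0.007,0],[0.03,0.001,0,0.007,0]]'; python3 - <<'E'
from h import *
go(.5546,-.2763,.0985,52.7)
E
```

```text
time_s: 45.0
tool_pos: [0.5553, -0.277, 0.1001]
tool_rot: [179.8, 0.0, 52.5]
force: [-4.8, 2.7, 14.6]
grip_width: 0.0432
t 45.0 pos [ 0.5553 -0.277   0.1001] rot [179.8   0.   52.5] F [-4.8  2.7 14.6] grip 0.0432
tx ty tz twist: 0.0002 -0.0010 0.0016 -0.003
```

```bash
python3 -m handwheel '[[0.03,0,0,-0.0015,0],[0.054,0,0,-0.0015,0],[0.054,0,0,-0.0015,0],[0.054,0,0,-0.0015,0],[0.054,0,0,-0.02,0],[0.054,0,0,-0.06,0],[0.054,0,0,-0.1,0],[0.056,0,0,-0.13,0],[0.056,0,0,-0.13,0],[0.056,0,0,-0.13,0]]'; python3 - <<'E'
from h import *
S=read_camera("side");cv2.imwrite("pics/s17.png",S)
go(.6,-.05,.23,80);go(.620,.3298,.15,101)
E
```

```text
time_s: 46.0
tool_pos: [0.5543, -0.2769, 0.2266]
tool_rot: [179.9, 0.0, 52.5]
force: [-0.3, -0.3, -0.7]
grip_width: 0.0558
t 46.0 pos [ 0.5536 -0.2768  0.2254] rot [-179.9    0.    52.5] F [-0.2 -0.2  0.2] grip 0.0555
tx ty tz twist: 0.2082 -0.1012 -0.0046 -0.480
t 46.0 pos [ 0.5536 -0.2768  0.2254] rot [-179.9    0.    52.5] F [-0.2 -0.2  0.2] grip 0.0555
tx ty tz twist: 0.5218 -0.3164 0.0754 -0.846
```

View pics/s17.png

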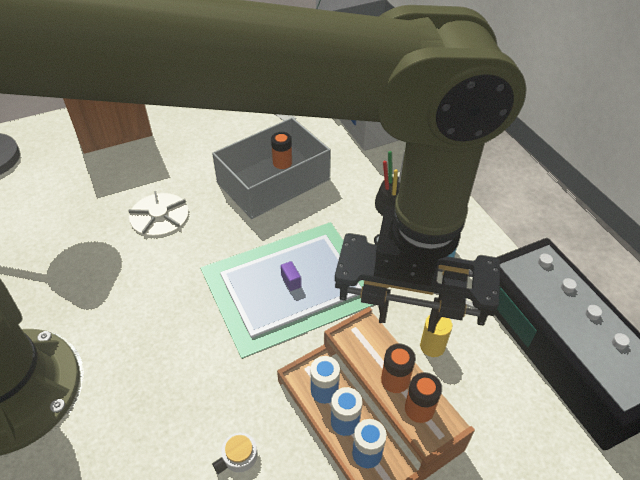

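Two ambers are up; the last one is in the box at (282,140).

```bash
python3 -m handwheel '[[0.056,0.03,-0.015,0,-0.05],[0.056,0.07,-0.034,0,-0.13],[0.056,0.11,-0.053,0,-0.22],[0.056,0.15,-0.073,0,-0.31],[0.056,0.19,-0.093,0,-0.4],[0.056,0.225,-0.113,0,-0.48],[0.056,0.26,-0.137,0,-0.53],[0.056,0.3,-0.164,0,-0.58],[0.056,0.34,-0.192,0,-0.63],[0.056,0.38,-0.219,0,-0.68],[0.056,0.42,-0.247,0.005,-0.73],[0.056,0.46,-0.274,0.02,-0.78],[0.056,0.495,-0.298,0.04,-0.83],[0.056,0.515,-0.312,0.06,-0.846],[0.056,0.5218,-0.3164,0.0754,-0.846],[0.056,0.5218,-0.3164,0.0754,-0.846],[0.056,0.5218,-0.3164,0.0754,-0.846],[0.056,0.5218,-0.3164,0.0754,-0.846]]'; python3 - <<'E'
from h import *
go(.620,.3298,.033,101)
E
```

```text
time_s: 47.85
tool_pos: [0.6218, 0.3277, 0.1519]
tool_rot: [179.9, 0.1, 100.8]
force: [-0.1, -1.5, 0.2]
grip_width: 0.0559
t 47.9 pos [0.6218 0.3277 0.1519] rot [1.799e+02 1.000e-01 1.008e+02] F [-0.1 -1.5  0.2] grip 0.0559
tx ty tz twist: 0.0024 -0.0014 0.1189 -0.003
```

```bash
python3 -m handwheel '[[0.056,0.001,-0.001,0.03,0],[0.056,0.001,-0.001,0.06,0],[0.056,0.001,-0.001,0.09,0],[0.056,0.001,-0.001,0.11,0],[0.056,0.001,-0.001,0.118,0],[0.056,0.001,-0.001,0.118,0],[0.03,0.001,-0.001,0.118,0],[0.03,0.001,-0.001,0.118,0],[0.03,0.001,-0.001,0.118,0],[0.03,0.001,-0.001,0.118,0],[0.03,0.001,-0.001,0.118,0],[0.03,0.001,-0.001,0.107,0],[0.03,0.001,-0.001,0.08,0],[0.03,0.001,-0.001,0.04,0],[0.03,0.001,-0.001,0,0],[0.03,0.001,-0.001,-0.04,0],[0.03,0.001,-0.001,-0.075,0],[0.03,0.001,-0.001,-0.08,0],[0.03,0.001,-0.001,-0.08,0]]' 20; python3 - <<'E'
from h import *
go(.61,0.0,.23,80); go(.5468,-.2188,.19,52.7)
E
```

```text
time_s: 49.75
tool_pos: [0.6196, 0.331, 0.2322]
tool_rot: [179.9, -0.0, 101.0]
force: [0.2, 1.0, -2.6]
grip_width: 0.0434
t 49.8 pos [0.6196 0.331  0.2322] rot [179.9  -0.  101. ] F [ 0.2  1.  -2.6] grip 0.0434
tx ty tz twist: -0.3231 -0.0726 0.0022 0.367
t 49.8 pos [0.6196 0.331  0.2322] rot [179.9  -0.  101. ] F [ 0.2  1.  -2.6] grip 0.0434
tx ty tz twist: -0.5258 -0.1764 0.0422 0.843
```

```bash
python3 -m handwheel '[[0.03,-0.02,-0.005,0,0.03],[0.03,-0.06,-0.014,0,0.08],[0.03,-0.1,-0.022,0,0.13],[0.03,-0.14,-0.031,0,0.18],[0.03,-0.18,-0.04,0,0.23],[0.03,-0.22,-0.05,0,0.28],[0.03,-0.26,-0.059,0,0.33],[0.03,-0.3,-0.068,0,0.38],[0.03,-0.335,-0.08,0,0.44],[0.03,-0.37,-0.096,0,0.51],[0.03,-0.405,-0.114,0,0.58],[0.03,-0.435,-0.13,0,0.65],[0.03,-0.465,-0.145,0.01,0.72],[0.03,-0.49,-0.158,0.02,0.79],[0.03,-0.51,-0.168,0.035,0.83],[0.03,-0.5258,-0.1764,0.0422,0.843],[0.03,-0.5258,-0.1764,0.0422,0.843],[0.03,-0.5258,-0.1764,0.0422,0.843],[0.03,-0.5258,-0.1764,0.0422,0.843]]'; python3 - <<'E'
from h import *
go(.5468,-.2188,.104,52.7)
E
```

```text
time_s: 51.65
tool_pos: [0.5477, -0.217, 0.1894]
tool_rot: [180.0, -0.1, 52.9]
force: [-1.0, 0.2, -0.5]
grip_width: 0.0435
t 51.6 pos [ 0.5477 -0.217   0.1894] rot [ 1.80e+02 -1.00e-01  5.29e+01] F [-1.   0.2 -0.5] grip 0.0435
tx ty tz twist: -0.0020 0.0004 0.0854 0.003
```

```bash
python3 -m handwheel '[[0.03,0,0,0.02,0],[0.03,-0.001,0,0.045,0],[0.03,-0.001,0,0.068,0.003],[0.03,-0.001,0,0.082,0.003],[0.03,-0.001,0,0.085,0.003],[0.03,-0.001,0,0.085,0.003],[0.03,-0.001,0,0.089,0.003],[0.03,-0.001,0,0.089,0.003],[0.03,-0.001,0,0.089,0.003]]'; python3 - <<'E'
from h import *
go(.5468,-.2188,.0985,52.7)
E
```

```text
time_s: 52.55
tool_pos: [0.5462, -0.2202, 0.1004]
tool_rot: [179.9, -0.0, 52.5]
force: [0.5, 0.0, -1.5]
grip_width: 0.0438
t 52.5 pos [ 0.5462 -0.2202  0.1004] rot [179.9  -0.   52.5] F [ 0.5  0.  -1.5] grip 0.0438
tx ty tz twist: 0.0015 -0.0004 0.0019 -0.003
```

```bash
python3 -m handwheel '[[0.03,0.001,0,0.001,0],[0.03,0.001,0,0.002,0],[0.03,0.001,0,0.002,0],[0.03,0.001,0,0.002,0]]'; python3 - <<'E'
from h import *
go(.5468,-.2188,.0985,52.7)
E
```

```text
time_s: 52.95
tool_pos: [0.5467, -0.2198, 0.0995]
tool_rot: [179.9, 0.1, 52.5]
force: [-2.6, 0.2, 7.7]
grip_width: 0.0436
t 53.0 pos [ 0.5467 -0.2198  0.0995] rot [1.799e+02 1.000e-01 5.250e+01] F [-2.6  0.2  7.7] grip 0.0436
tx ty tz twist: 0.0009 -0.0005 0.0010 -0.003
```

```bash
python3 -m handwheel '[[0.054,0,0,0,0],[0.054,0,0,0,0],[0.054,0,0,0,0],[0.054,0,0,-0.02,0],[0.054,0,0,-0.06,0],[0.054,0,0,-0.1,0],[0.056,0,0,-0.13,0],[0.056,0,0,-0.13,0],[0.056,0,0,-0.13,0]]'; python3 - <<'E'
from h import *
S=read_camera("side");cv2.imwrite("pics/s18.png",S)
T=read_camera("top");cv2.imwrite("pics/t18.png",T)
go(.5,0,.2,90)
E
```

```text
time_s: 53.85
tool_pos: [0.5467, -0.2192, 0.228]
tool_rot: [179.9, 0.0, 52.5]
force: [0.0, 0.5, -0.8]
grip_width: 0.0562
t 54.0 pos [ 0.5456 -0.2191  0.2261] rot [-179.9    0.    52.5] F [-0.3  0.5 -0.6] grip 0.0561
tx ty tz twist: 0.1461 -0.1695 0.0261 -0.654
```

View pics/s18.png

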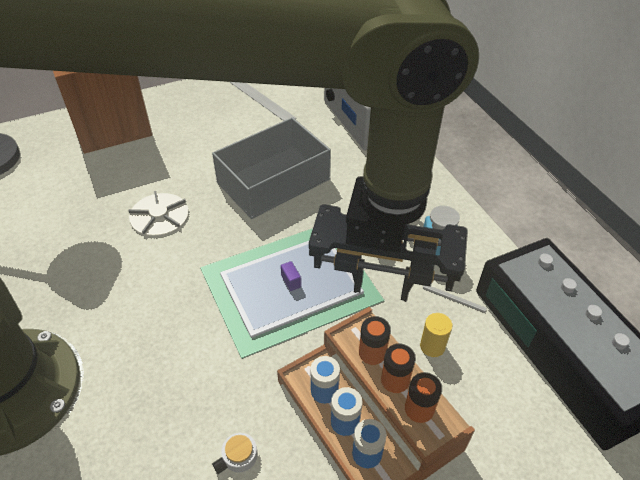

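View pics/t18.png

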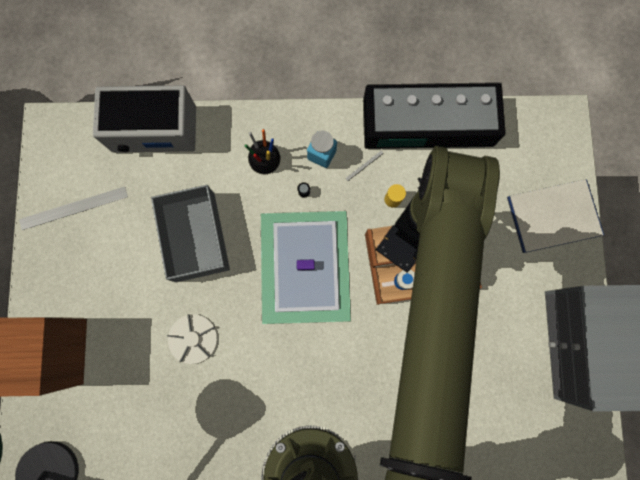

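All six jars are up and the box is empty. In the top view the lid is still on the mat at (306,265) and the box at (190,233). I'll zoom in to get the box rim and lid pose.

```bash
python3 - <<'E'
from h import *
T=cv2.imread("pics/t18.png");S=cv2.imread("pics/s18.png")
for n,I in(("top",T),("side",S)):
    for c in blobs(I,(105,20,100),(130,80,255),500)[:2]: 
        print(n,"lid",rect(n,c,.011),c[:,0].mean(0))
    for c in blobs(I,(125,80,30),(160,255,255))[:1]: print(n,"knob",rect(n,c,.043),c[:,0].mean(0))
cv2.imwrite("pics/tb.png",cv2.resize(T[180:285,145:235],None,fx=5.5,fy=5.5,interpolation=cv2.INTER_CUBIC))
cv2.imwrite("pics/sb.png",cv2.resize(S[110:220,205:340],None,fx=5.5,fy=5.5,interpolation=cv2.INTER_CUBIC))
E
```

```text
top lid [503.    7.3 203.9 137.6   0.8] [305.33962264 266.04528302]
top knob [501.2   6.2  41.5  22.1  89.1] [305.30612245 264.40816327]
side lid [502.6   7.1 203.5 138.1   1.3] [278.4009009  286.13738739]
side knob [499.3  -3.6  60.8  26.7  88.3] [291.35051546 277.05154639]
```

View pics/tb.png

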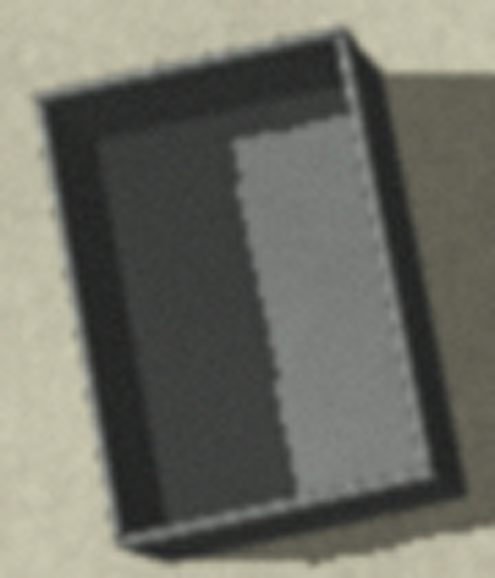

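View pics/sb.png

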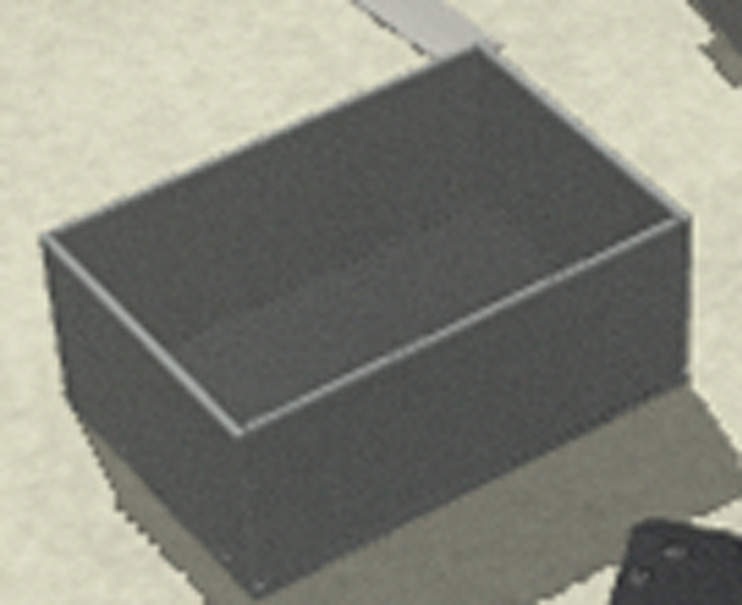

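```bash
python3 - <<'E'
from h import *
for n,pts,o in(("top",((40,98),(345,28),(433,484),(120,543)),(145,180)),("side",((43,237),(478,46),(690,216),(240,432)),(205,110))):
    W=np.array([onz(n,(u+.5)/5.5+o[0]-.5,(v+.5)/5.5+o[1]-.5,.084)[:2]*1000 for u,v in pts],np.float32)
    print(n,np.round(W,1).tolist(),"mean",W.mean(0),cv2.minAreaRect(W))
    e=[np.degrees(np.arctan2(*(W[i]-W[j])[::-1])) for i,j in((0,3),(1,2),(0,1),(3,2))];print(np.round(e,1))
E
```

```text
top [[665.0999755859375, 373.6000061035156], [694.5, 240.39999389648438], [492.20001220703125, 199.0], [469.0, 332.5]] mean [580.19635 286.39536] ((579.67724609375, 286.53680419921875), (206.4506378173828, 136.41981506347656), 11.561424255371094)
[ 11.8  11.6 102.5  99.9]
side [[467.6000061035156, 332.20001220703125], [664.0999755859375, 373.1000061035156], [695.4000244140625, 241.8000030517578], [497.29998779296875, 200.5]] mean [581.12   286.8968] ((581.52734375, 286.97576904296875), (204.5601348876953, 134.92868041992188), 11.770963668823242)
[ 102.7  103.4 -168.2 -168.2]
```

```bash
python3 - <<'E'
from h import *
a=np.radians(7.7)
for f in("pics/s17.png","pics/s18.png"):
  I=cv2.imread(f)
  for c in blobs(I,(3,140,60),(16,255,255),40):
    (u,v),r,_=cv2.minAreaRect(c)
    if not(350<u<450 and 310<v<410): continue
    m=cv2.moments(c);u,v=m["m10"]/m["m00"],m["m01"]/m["m00"]
    d=onz("side",u,v,.14)[:2]-np.array([.5546,-.2763]); print(f,cv2.contourArea(c),round(u,1),round(v,1),np.round(1000*np.array([d@[np.cos(a),np.sin(a)],d@[-np.sin(a),np.cos(a)]]),1))
E
python3 -m handwheel '[[0.06,0.02,-0.02,0,-0.06],[0.06,0.05,-0.055,0,-0.2],[0.06,0.085,-0.095,0,-0.34],[0.06,0.115,-0.13,0,-0.48],[0.06,0.14,-0.16,0.01,-0.6],[0.06,0.146,-0.169,0.02,-0.654],[0.06,0.146,-0.169,0.026,-0.654],[0.06,0.146,-0.169,0.06,-0.654],[0.06,0.146,-0.169,0.09,-0.654],[0.06,0.146,-0.169,0.1,-0.654],[0.06,0.146,-0.169,0.1,-0.654],[0.06,0.146,-0.169,0.1,-0.654]]'; python3 - <<'E'
from h import *
S=read_camera("side");cv2.imwrite("pics/s19.png",S)
go(.5013,.0074,.0135,91)
E
```

```text
pics/s17.png 415.0 418.1 411.3 [-32.3 -82.3]
pics/s17.png 400.5 394.3 381.8 [-32.5 -30.2]
pics/s17.png 236.5 425.9 385.9 [  0.6 -58.7]
pics/s17.png 206.5 399.8 356.2 [-0.8 -1.9]
pics/s18.png 417.5 418.0 411.4 [-32.5 -82.3]
pics/s18.png 406.0 394.3 381.8 [-32.4 -30.1]
pics/s18.png 377.5 371.4 353.8 [-33.   23.2]
pics/s18.png 222.5 425.6 385.9 [  0.3 -58.5]
pics/s18.png 210.5 399.8 356.1 [-0.7 -1.8]
pics/s18.png 185.0 375.6 327.9 [-1.5 55.8]
time_s: 55.15
tool_pos: [0.5018, -0.001, 0.1284]
tool_rot: [180.0, -0.0, 89.9]
force: [-0.0, -0.1, -1.0]
grip_width: 0.06
t 55.2 pos [ 0.5022 -0.0009  0.1289] rot [179.9   0.   89.9] F [ 1.  -0.2 -0.5] grip 0.0602
tx ty tz twist: 0.0083 -0.0009 0.1154 -0.018
```

View pics/s19.png

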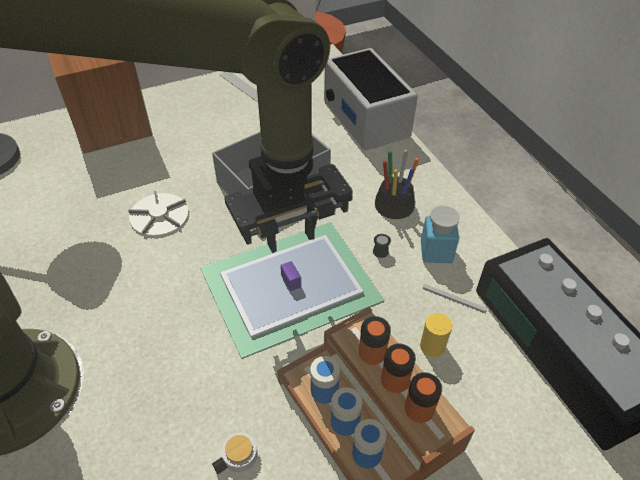

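Both rows lie within about 2.5 mm of their lines, and the lid has not moved. Gripping the knob.

```bash
python3 -m handwheel '[[0.06,0.004,-0.001,0.02,-0.01],[0.06,0.008,-0.001,0.05,-0.018],[0.06,0.008,-0.001,0.08,-0.018],[0.06,0.008,-0.001,0.1,-0.018],[0.06,0.008,-0.001,0.11,-0.018],[0.06,0.008,-0.001,0.11,-0.018],[0.06,0.008,-0.001,0.11,-0.018]]'; python3 - <<'E'
from h import *
go(.5013,.0074,.0145,91)
E
```

```text
time_s: 55.9
tool_pos: [0.5014, 0.0074, 0.019]
tool_rot: [179.9, 0.0, 91.0]
force: [0.1, -1.3, 0.2]
grip_width: 0.0599
t 55.9 pos [0.5014 0.0074 0.019 ] rot [179.9   0.   91. ] F [ 0.1 -1.3  0.2] grip 0.0599
tx ty tz twist: -0.0000 -0.0001 0.0045 0.000
```

```bash
python3 -m handwheel '[[0.06,0,0,0.003,0],[0.06,0,0,0.004,0],[0.015,0,0,0.004,0],[0.015,0,0,0.004,0],[0.015,0,0,0.004,0],[0.015,0,0,0.004,0],[0.015,0,0,0.004,0],[0.015,0,0,0.004,0]]' 30; python3 -m handwheel '[[0.015,0,0,-0.01,0],[0.015,0,0,-0.025,0],[0.015,0,0,-0.05,0],[0.015,0,0,-0.08,0],[0.015,0,0,-0.11,0],[0.015,0,0,-0.14,0],[0.015,0,0,-0.15,0],[0.015,0,0,-0.15,0],[0.015,0,0,-0.15,0]]'; python3 - <<'E'
from h import *
go(.5815,.2873,.16,101.3)
E
```

```text
time_s: 56.7
tool_pos: [0.5003, 0.0075, 0.0138]
tool_rot: [180.0, 0.0, 91.0]
force: [0.0, -0.5, -0.8]
grip_width: 0.0238
time_s: 57.6
tool_pos: [0.4993, 0.0073, 0.1628]
tool_rot: [-179.9, 0.0, 91.0]
force: [-0.1, -0.7, -2.8]
grip_width: 0.0236
t 57.6 pos [0.4993 0.0073 0.1628] rot [-179.9    0.    91. ] F [-0.1 -0.7 -2.8] grip 0.0236
tx ty tz twist: 0.2785 0.0872 0.0028 -0.179
```

```bash
python3 -m handwheel '[[0.015,0.012,0.004,-0.005,-0.01],[0.015,0.04,0.012,-0.01,-0.03],[0.015,0.07,0.022,-0.01,-0.05],[0.015,0.1,0.031,-0.01,-0.07],[0.015,0.13,0.041,-0.01,-0.09],[0.015,0.16,0.05,-0.01,-0.11],[0.015,0.19,0.06,-0.01,-0.13],[0.015,0.22,0.069,-0.01,-0.15],[0.015,0.25,0.078,-0.005,-0.17],[0.015,0.27,0.085,0,-0.179],[0.015,0.2785,0.0872,0.003,-0.179],[0.015,0.2785,0.0872,0.003,-0.179],[0.015,0.2785,0.0872,0.003,-0.179],[0.015,0.2785,0.0872,0.02,-0.179],[0.015,0.2785,0.0872,0.035,-0.179],[0.015,0.2785,0.0872,0.045,-0.179],[0.015,0.2785,0.0872,0.05,-0.179],[0.015,0.2785,0.0872,0.05,-0.179],[0.015,0.2785,0.0872,0.05,-0.179],[0.015,0.2785,0.0872,0.05,-0.179]]'; python3 - <<'E'
from h import *
S=read_camera("side");T=read_camera("top")
cv2.imwrite("pics/s20.png",cv2.resize(S[60:240,180:400],None,fx=3,fy=3))
go(.5815,.2873,.0948,101.3)
E
```

```text
time_s: 59.6
tool_pos: [0.5827, 0.2879, 0.1144]
tool_rot: [179.9, -0.0, 101.3]
force: [0.0, 0.3, -3.2]
grip_width: 0.0236
t 59.7 pos [0.5826 0.2878 0.1144] rot [179.9  -0.  101.3] F [-0.4  0.  -3.1] grip 0.0238
tx ty tz twist: -0.0003 -0.0012 0.0196 -0.000
```

View pics/s20.png

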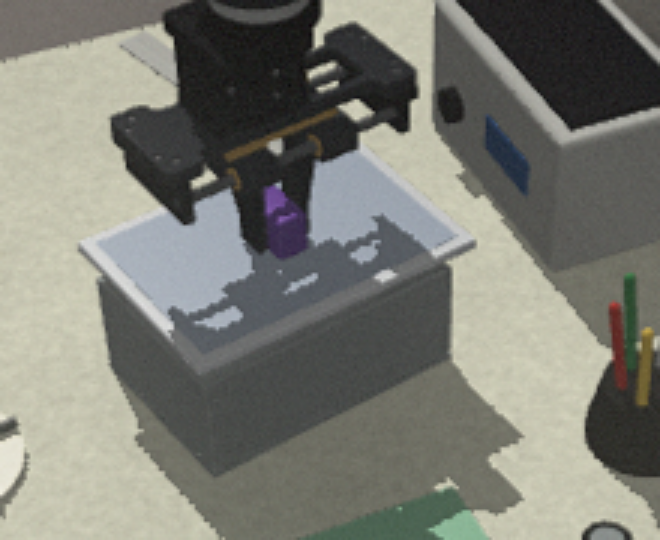

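The lid is over the box. Lowering it.

```bash
python3 -m handwheel '[[0.015,0,-0.001,0.006,0],[0.015,0,-0.001,0.012,0],[0.015,0,-0.001,0.016,0],[0.015,0,-0.001,0.018,0],[0.015,0,-0.001,0.0195,0],[0.015,0,-0.001,0.0195,0],[0.015,0,-0.001,0.0195,0]]'; python3 - <<'E'
from h import *
go(.5815,.2873,.0948,101.3)
E
```

```text
time_s: 60.4
tool_pos: [0.5813, 0.2872, 0.0948]
tool_rot: [180.0, 0.0, 101.3]
force: [-3.3, -2.5, 3.4]
grip_width: 0.0241
t 60.4 pos [0.5813 0.2872 0.0948] rot [180.    0.  101.3] F [-3.3 -2.5  3.4] grip 0.0241
tx ty tz twist: 0.0000 0.0002 0.0000 -0.000
```

Resting on the rim. Release, rise, retreat and check.

```bash
python3 -m handwheel '[[0.05,0,0,0,0],[0.05,0,0,0,0],[0.05,0,0,0,0],[0.05,0,0,-0.02,0],[0.05,0,0,-0.06,0],[0.05,0,0,-0.1,0],[0.05,0,0,-0.14,0],[0.05,-0.04,0,-0.17,0],[0.05,-0.08,0,-0.18,0],[0.05,-0.12,0,-0.18,0],[0.05,-0.16,0,-0.18,0],[0.05,-0.2,0,-0.18,0],[0.05,-0.24,0,-0.18,0],[0.05,-0.28,0,-0.18,0],[0.05,-0.28,0,-0.18,0],[0.05,-0.28,0,-0.18,0]]'; python3 - <<'E'
from h import *
S=read_camera("side");T=read_camera("top")
cv2.imwrite("pics/s21.png",S);cv2.imwrite("pics/t21.png",T)
go(.5,0,.25,90)
for n,I in(("top",T),("side",S)):
    for c in blobs(I,(105,20,100),(130,80,255),500)[:1]: print(n,"lid",rect(n,c,.092))
    for c in blobs(I,(125,80,30),(160,255,255))[:1]: print(n,"knob",rect(n,c,.124))
E
```

```text
time_s: 62.0
tool_pos: [0.6364, 0.0113, 0.2739]
tool_rot: [-180.0, -0.0, 101.1]
force: [-0.4, 0.8, -0.9]
grip_width: 0.0499
t 62.1 pos [0.6359 0.0145 0.2744] rot [ 1.800e+02 -1.000e-01  1.014e+02] F [0.4 0.3 0.8] grip 0.0502
tx ty tz twist: 0.0127 -0.1361 0.0244 0.199
top lid [583.6 287.5 203.1 137.6  11.2]
top knob [580.4 283.5  28.8  47.3  11.5]
side lid [583.5 287.9 204.  138.1  11.3]
side knob [576.8 269.9  38.3  71.7   9.1]
```

View pics/s21.png

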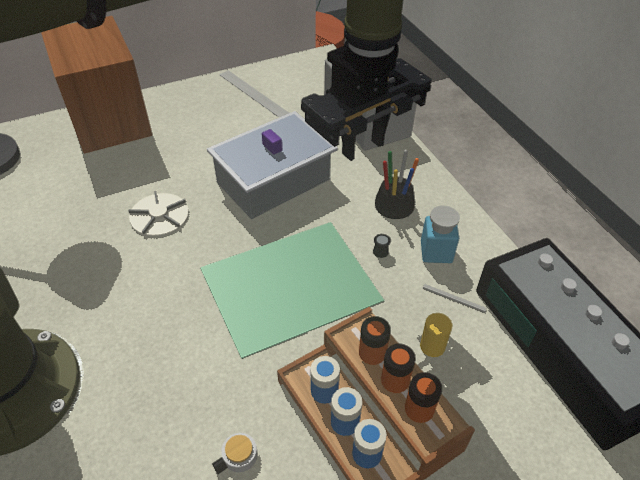

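View pics/t21.png

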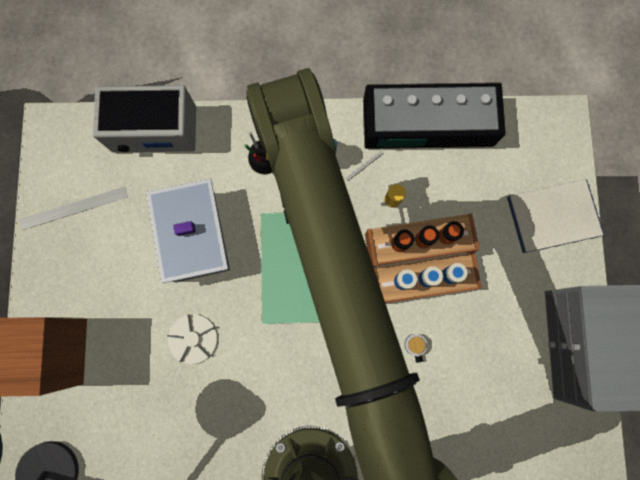

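The lid reads within 1 mm of its original pose, and both rows stand straight. I'll wait a second and recheck before handing in.

```bash
python3 -m handwheel '[[0.05,0,-0.02,-0.02,0],[0.05,0,-0.03,-0.03,0],[0.05,0,-0.03,-0.03,0],[0.05,0,-0.03,-0.03,0],[0.05,0,-0.03,-0.03,0],[0.05,0,-0.03,-0.03,0],[0.05,0,-0.03,-0.03,0],[0.05,0,-0.03,-0.03,0],[0.05,0,-0.03,-0.03,0],[0.05,0,-0.03,-0.03,0]]'; python3 - <<'E'
from h import *
S=read_camera("side");T=read_camera("top")
for n,I in(("top",T),("side",S)):
    for c in blobs(I,(105,20,100),(130,80,255),500)[:1]: print(n,"lid",rect(n,c,.092))
a=np.radians(7.7)
for lo,hi,z,o in(((98,120,60),(115,255,255),.1,(.4653,-.2877)),((3,140,60),(16,255,255),.14,(.5546,-.2763))):
  for c in blobs(T[225:290,372:476],lo,hi,20):
    m=cv2.moments(c);u,v=m["m10"]/m["m00"]+372,m["m01"]/m["m00"]+225
    d=onz("top",u,v,z)[:2]-np.array(o); print(round(u),round(v),np.round(1000*np.array([d@[np.cos(a),np.sin(a)],d@[-np.sin(a),np.cos(a)]]),1))
E
```

```text
time_s: 63.1
tool_pos: [0.6067, 0.0069, 0.3041]
tool_rot: [-180.0, -0.0, 101.3]
force: [-0.6, 0.1, -0.2]
grip_width: 0.0501
top lid [583.7 287.2 203.1 137.3  11.2]
side lid [583.3 287.9 203.6 138.1  11.3]
458 272 [ -2. -60.]
407 278 [ 0.7 58.4]
433 276 [-1.4 -2.3]
418 259 [-51.6  33.4]
430 235 [-1.5 -1.7]
454 231 [ -0.4 -58.4]
404 238 [-0.9 56.1]
445 241 [-20.8 -32.8]
420 243 [-17.3  23.8]
396 248 [-19.7  78.8]
```

Both views agree, so I'm handing in.

```bash
python3 -c "from cell import sign_off; print(sign_off())"
```

```text
the job is handed in; nothing more can be done
None
```

The job is done and handed in at about 63 s on the robot's clock, well under the 205 s limit. I laid the lid on the mat and stood all six jars on the shelf, the blues on the lower step and the ambers on the upper. I then put the lid back on the empty box.

My last checks, using both cameras:
- **Rows:** Every jar stands upright within about 2 mm of its white line, and the gaps between jars are about 11–17 mm.
- **Lid:** It reads within about 1 mm and 0.2° of where it lay at the start. I saw no sign of it being knocked aside.
- **Other things on the bench:** I saw none of them moved, though the arm hid part of the bench in the last top view.
- **Forces:** The highest force I read was about 15 N, when setting down the second amber jar.

One disagreement: my direct reading of the box's rim put the lid about 2–3 mm off in x. The colour mask I used for the lid reads about 2 mm too far in x, because the gripped knob sat at the lid's true centre. I take that as the cause, and it is small against the lid's 9 mm overhang.

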